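Unlock a computer's drive plate and lay it back on its stop

ROBOT

A 6-joint arm with a two-finger parallel gripper is mounted at the origin on the work surface. World frame = base frame: x ahead of the robot, y to its left, z up, the work surface at z = 0. Lengths are in m, angles in rad, forces in N, time in s.
With the tool pointing down it reaches from about 0.25 to 0.8 m from the base axis. Payload 3.9 kg.
Tool frame: the origin (TCP) lies midway between the tips of the shut fingers; the grasp point (between the pads) lies 19 mm behind it (hold_point_z is the distance from the TCP to the grasp point, in m); z points along the fingers, y is the direction in which the jaws open and shut (so a half turn about z gives the same grasp; the last joint's range is limited). The gripper opens to 85 mm and grips with 20 to 120 N. Pads are 22 mm wide; open, the fingers measure 114 mm over their backs; the gripper's body (76 mm by 85 mm) begins 54 mm behind the grasp point. The pads swing forward as they close: fully open they stand 13 mm farther back than shut.
Start: joints at [-1.133, 0.26, -0.138, 1.173, 0, 1.571], TCP at [0.223, -0.475, 0.231] pointing down, gripper open.
Joint ranges: [-2.78, 2.78], [-0.83, 1.72], [-1.28, 1.37], [-1.9, 2.12], [-1.57, 1.48], [-3.14, 3.14]. Speed limits (rad/s): [2.57, 2.57, 3.14, 3.14, 3.14, 3.14].

INTERFACE

Orientations are given as a unit quaternion [x, y, z, w].
In Python, from workcell import state, read_camera, finish_job, recognise, place_of, hold_point_z gives the robot as it stands.
- The arm moves only by the shell command python3 -m jog 'ROWS' [FORCE]. ROWS is JSON, a list of rows, each a list of 7 numbers: the shift along the tool's x, y, z in m, then the turn, a rotation vector about the tool's x, y, z in rad, then the opening in per cent of the stroke, from 0 (shut) to 100 (fully open). In form: [[x, y, z, wx, wy, wz, claw], ...]. A call has exactly 5 rows; each row is the pose to reach, as a shift and turn from the pose commanded when the call began, along the tool's axes at that moment; what a row does not reach only later rows make up. A row lasts 1/12 s, in which the tool goes at most 41.7 mm and 7.16 degrees, less where a joint would pass 70% of its speed; a pose out of reach is approached as far as the arm can. A call with a gripper value outside its range is refused whole. The fingers move at their own pace and stop on an object; FORCE is the grip in N (left out, the last holds). Time passes only in rows, so rows that repeat a pose let the fingers close, or fill a call up. It gives the time, the measured TCP pose, the force and the opening at its end, in the units of the state.
- state(): the state, without advancing time (a new reading comes with each control period).
- read_camera(name): name is "scene" or "top"; returns a dict with "color" (420x560x3 uint8, red, green, blue), "vertical_fov" (degrees; the focal length in pixels is half the picture's height over the tangent of half this angle, whatever the lens; pixels are square), "cx", "cy" (the principal point, pixels), "extrinsics" (4x4, takes a point from world to camera coordinates). Camera axes: x right, y up, looking along -z (the intrinsics and any distortion apply to the point x, -y, -z); pixel columns grow to the right and rows downward; lengths in m; the calibration is good to about 2 mm. A picture is of the moment at which its call begins. There is no depth.
- finish_job(): hands the job in, once; it reports no verdict.
Trained networks look in a picture, given as the dict that the camera call returned (one of the last four; its "shot" number tells which), for a name from the list of things; names that differ only in an ending like _2 or _b are one class to them, and where a whole thing is asked for, a point or a joint stands for the part that bears it (a point fixed in the world has none). Each returns a list of dicts, best first, with "score" (0 to 1); they miss things now and then, are a little off and sometimes report something else, mostly with a low value. They report only what shows in the picture. A call takes as long as a camera call. They do not tell look-alikes from the thing itself.
- recognise(picture, query): "extent" ([left, top, right, bottom] in pixels, round what is visible of it).
- place_of(picture, query): "position" ([column, row] in pixels: a listed point, or the origin of a listed thing).
The state is a dict: "clock": time; "joint_positions": joint angles; "qd": joint speeds; "joint_efforts": joint torques, N m; "ee_pos": TCP position; "tool_rot": TCP orientation; "ft_force": force on the tool from outside, world axes, zero at the start; "moment": the same for the moment, N m; "opening": finger opening in m.
Only numpy, scipy, OpenCV 4.12 (cv2) and the standard library are available. Lean on these libraries where they do the work, as an engineer would, in place of code of your own. Each camera call takes 0.05 s, during which the arm holds its last target.

TASK

First free the drive plate of the open computer case: slide the red transport clamp along its T-slot to the open mouth, lift it out and put it in the blue tray. Then swing the drive plate by its orange bar up and over past vertical and lower it gently onto its rear stop rather than letting it fall, and let go. Leave everything else where it is.

Things in the scene. Friction and masses are not known exactly. Their poses are not given: they have to be found in the camera images.
- case: Fixed open white computer case on a stand, sloped 24 deg, rising along own +x, away from the robot; 270 mm along the slope, 375 wide. Origin on the table under it; own z vertical, y along its width. u = up-slope (cos24,0,sin24), n = outward normal (-sin24,0,cos24) in its axes. Two yellow brackets with rubber pads behind the hinge are the flap's stop. Its walls end below the flap.
- flap (a joint): Hinge angle of the steel drive plate (flap, 150 mm wide). 0 = shut, parallel to the slope, its orange pull bar at the low side near the robot; grows as the bar swings up and over away from the robot; vertical at 1.99; 2.566 = on its rear stop, leaning 33 deg past vertical. Slight friction, 0.25 to 0.45 kg: it falls if let go between its ends.
- flap_bar (a point): Middle of the flap's orange pull bar: round, 12 mm thick, 90 mm long along own y, 160 mm from the hinge line. Window between bar and plate 44 mm clear (78 mm between the bar's side arms); at least 40 mm free under the bar when shut. It can turn between the fingers as the flap swings. Flap's axes: own -x from hinge to bar; own x = u, own z = n when shut.
- flap_hinge (a point): Point on the flap's hinge line opposite the bar's middle, 160 mm from flap_bar. The hinge line runs along the case's own y. Same axes as flap_bar.
- clamp_grip (a point): Grip point on the loose red clamp's upright fin (14 mm thick along own x, 60 long along y, top 23 mm above this point). Underside of its black foot (34 x 60 x 8 mm, under the T-slot's lips) 52 mm below it along own z. Beak 14 mm wide reaches 80 mm along own -y over the flap; top of beak 25 mm below the point, slot lips 36 mm below. Own x = u, y = case's y, z = n in the slot. 0.1 to 0.2 kg.
- slot_mouth (a point): Middle of the open mouth, on the slot's floor, at the +y end of the T-slot, which runs along the case's own y. Mouth 80 mm long, no lips: here the clamp (foot within 9 mm of the middle) lifts out along n. With the foot on the floor clamp_grip is 52 mm along n above the floor. Slot 39 mm wide, 12 high under the lips, 22 between them. Slides easily. End wall 41 mm beyond this point. Axes of case.
- tray: Open blue plastic tray, 150 x 165 x 35 mm outside, walls and floor about 4 mm, fixed. Origin at the centre of its underside on the table; own y along the 165 mm side. It may stand to the left or right of the case (the carton takes the other side).
- carton: Bystander, to be left alone: closed cardboard carton 130 x 150 x 50 mm; origin at its underside.
- disk: Bystander, to be left alone: bare metal disk drive 147 x 102 x 26 mm; origin at its underside.
- fan: Bystander, to be left alone: black square cooling fan 90 x 90 x 25 mm; origin at its underside.
- driver: Bystander, to be left alone: screwdriver 190 mm with green handle; origin at its underside, lying along own x.
- mug: Bystander, to be left alone: blue mug 80 mm wide, 90 mm high; origin at its underside.
- tape: Bystander, to be left alone: yellow tape roll 90 mm wide, 24 mm high; origin at its underside.
- partsbox: Bystander, to be left alone: flat grey box 90 x 140 x 35 mm; origin at its underside.
Things that resemble listed ones, but are neither listed nor needed, are in the scene too. Of the things that look like the part that bears clamp_grip, the larger one is meant.

How it is judged:
On the way, in this order (a step that is already met when the one before it is completed fails the run):
1. the red clamp lies in the blue tray, let go, with the drive plate still shut (x of clamp_grip in the frame of tray between -0.07 and 0.07 m and y of clamp_grip in the frame of tray between -0.078 and 0.078 m and height (world z) of clamp_grip below 0.065 m and contact force between clamp and the fingers below 0.1 N and value of joint flap below 0.3 rad), for 0.2 s.
2. the drive plate rests on its rear stop (value of joint flap above 2.505 rad and velocity of joint flap below 0.1 rad/s), for 0.2 s.
At the end, for the whole second after the job is handed in: The drive plate rests on its rear stop (joint within 0.06 rad of 2.566, still), and the red clamp lies still in the blue tray (its grip point within 70 x 78 mm of the tray's middle along its sides and lower than 65 mm above the table) (all of step 2 and x of clamp_grip in the frame of tray between -0.07 and 0.07 m and y of clamp_grip in the frame of tray between -0.078 and 0.078 m and height (world z) of clamp_grip below 0.065 m and linear speed of clamp below 0.03 m/s and contact force between clamp and the fingers below 0.1 N); the robot touches nothing.
It fails at once if the drive plate slams onto its rear stop (faster than 1.5 rad/s over the last 0.2 rad: about 0.24 m/s at the bar) (value of joint flap above 2.366 rad and velocity of joint flap above 1.5 rad/s).
It fails at once if a bystander is shifted more than 40 mm (distance of any of carton, disk, fan, driver, mug, tape, partsbox from where it was at the start of the episode above 0.04 m).
It also fails if it takes over 64 s, if anything falls off the work surface, if the arm or the gripper's body presses on something with over 40 N, if the wrist force passes 120 N, or if a joint passes its speed limit or range.

## Working session

There is one attempt and no reset: what is moved stays moved. The work goes in short steps, Python scripts to look and compute and a shell command to move; the robot and the scene stay as the last step left them, time stands still between calls to the robot, and variables do not carry over. Pictures are saved under pics/ and viewed, and the job is handed in when it is done.

```bash
ls; mkdir -p pics
cat > h.py <<'E'
import numpy as np, cv2
from workcell import state, read_camera, finish_job, recognise, place_of, hold_point_z
E
python3 - <<'E'
from h import *
print(state()); print(hold_point_z)
for n in ("scene","top"):
    p=read_camera(n); cv2.imwrite(f"pics/{n}0.png",p["color"][:,:,::-1])
    print({k:v for k,v in p.items() if k!="color"})
    for q in ("clamp_grip","slot_mouth","flap_bar","flap_hinge","tray","case","carton","disk","fan","driver","mug","tape","partsbox"):
        print(n,q,[(np.round(r["position"],1).tolist(),round(r["score"],2)) for r in place_of(p,q)])
E
```

```text
pics
{'clock': 0.0, 'joint_positions': array([-1.13299853e+00,  2.60697435e-01, -1.39381360e-01,  1.17266574e+00,
       -2.19365411e-05,  1.57082093e+00]), 'qd': array([ 1.75639458e-03,  1.14667404e-04,  5.75208518e-04, -8.50241666e-04,
       -3.31847916e-05,  2.46937438e-04]), 'joint_efforts': array([ 2.72014204e-04, -4.05675960e+01,  2.53925979e+01,  1.87069672e-02,
        8.45949785e-05, -9.92351715e-06]), 'ee_pos': array([ 0.22228055, -0.47488064,  0.23045319]), 'tool_rot': array([ 9.76139356e-01,  2.17142831e-01, -2.22249491e-04, -9.48473696e-04]), 'ft_force': array([ 0.40049164,  0.41710002, -0.30265692]), 'moment': array([ 1.46882850e-02, -3.87282394e-02,  3.81975369e-05]), 'opening': 0.08535212967623675}
0.0187
{'vertical_fov': 49.17116420917212, 'cx': 278.11915535204156, 'cy': 199.64163111171064, 'extrinsics': array([[-0.81321787,  0.58161838, -0.01991846,  0.46573211],
       [-0.32734524, -0.42885871,  0.84197702,  0.08310004],
       [ 0.48116711,  0.69123098,  0.53914558, -1.67114477],
       [ 0.        ,  0.        ,  0.        ,  1.        ]]), 'shot': 1}
scene cla
[... 873 characters left out ...]
0.01375912,  0.9806409 , -0.94046403],
       [ 0.        ,  0.        ,  0.        ,  1.        ]]), 'shot': 2}
top clamp_grip [([252.8, 200.7], 0.89), ([140.0, 292.7], 0.74)]
top slot_mouth [([221.9, 193.7], 0.94), ([309.5, 253.0], 0.65)]
top flap_bar [([311.7, 252.2], 0.87)]
top flap_hinge [([316.1, 184.0], 0.62)]
top tray [([420.2, 246.5], 0.67)]
top case [([278.1, 208.7], 0.72), ([212.6, 289.0], 0.21)]
top carton [([138.3, 238.2], 0.8)]
top disk [([396.4, 165.8], 0.89)]
top fan [([365.2, 287.5], 0.72)]
top driver [([212.1, 286.1], 0.87)]
top mug [([152.8, 169.3], 0.63)]
top tape [([318.8, 138.4], 0.87), ([395.1, 165.3], 0.7)]
top partsbox [([227.7, 140.0], 0.94), ([314.2, 184.5], 0.24)]
```

View pics/scene0.png

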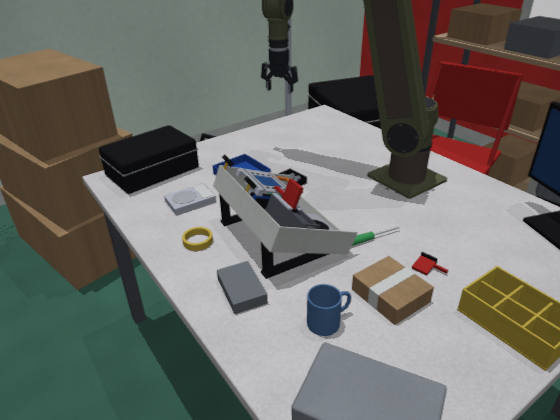

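View pics/top0.png

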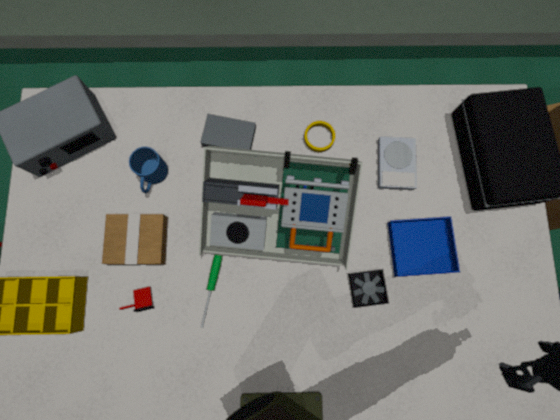

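Two red clamps show. One is in the case, at top (253,201) and scene (293,190). The other lies on the table, at top (141,297) and scene (425,264). The one in the case's slot has the beak over the plate and should be the larger. I'll confirm that in enlarged crops.

Run:
```python
import cv2,numpy as np
a=cv2.imread("pics/top0.png"); b=cv2.imread("pics/scene0.png")
cv2.imwrite("pics/c1.png",cv2.resize(a[140:280,190:370],None,fx=4.2,fy=4.2,interpolation=cv2.INTER_CUBIC))
cv2.imwrite("pics/c2.png",cv2.resize(b[140:280,200:370],None,fx=4.2,fy=4.2,interpolation=cv2.INTER_CUBIC))
x=a[270:320,110:170];y=b[240:290,400:460]
cv2.imwrite("pics/c3.png",cv2.resize(np.hstack([x,y]),None,fx=6,fy=6,interpolation=cv2.INTER_CUBIC))
```

```text
(no output)
```

View pics/c1.png

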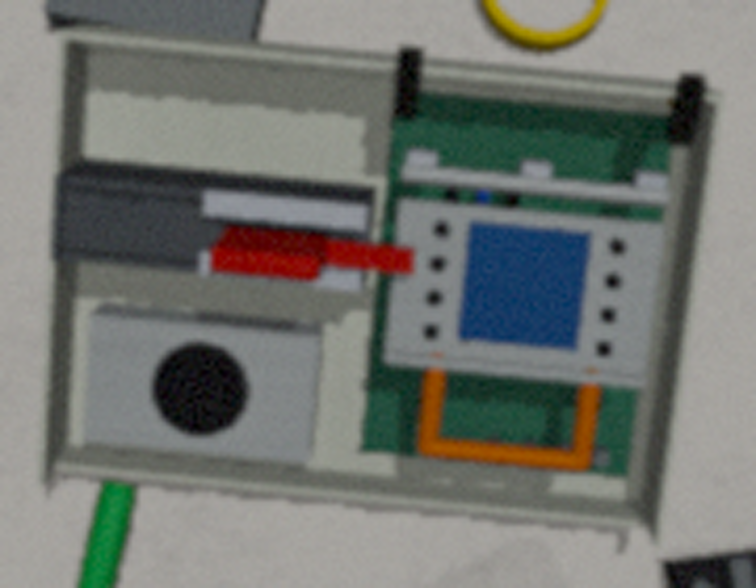

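View pics/c2.png

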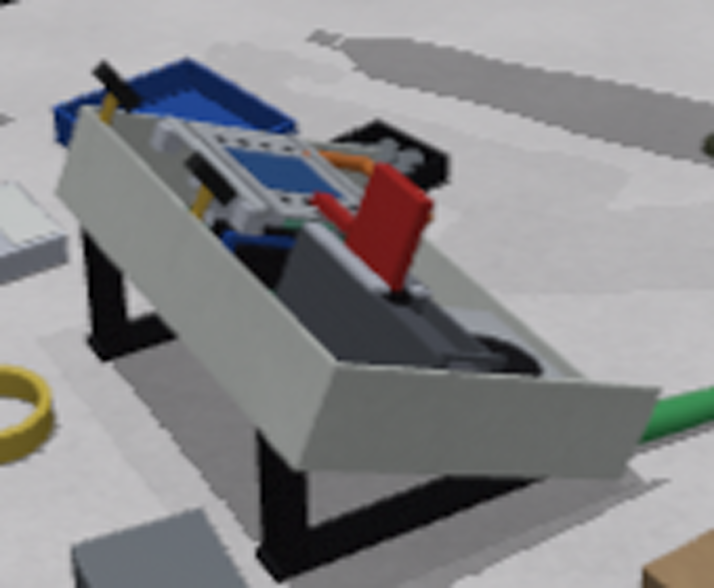

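View pics/c3.png

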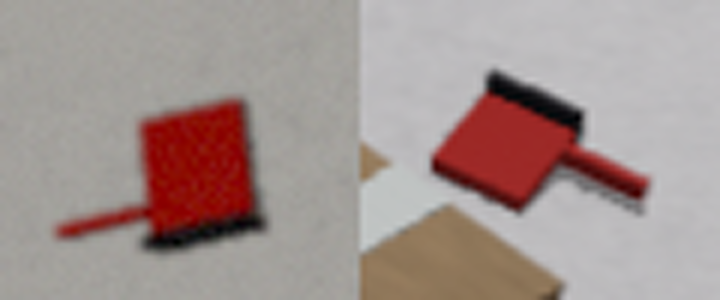

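The clamp in the case's slot is the bigger one: its fin is about 26 px long against about 17 px, and its beak lies over the plate. That makes it the target. Now I'll triangulate.

```bash
cat >> h.py <<'E'
def proj(p,X):
    X=np.atleast_2d(X); E=p["extrinsics"]; c=X@E[:3,:3].T+E[:3,3]
    f=210/np.tan(np.radians(p["vertical_fov"])/2)
    return np.stack([p["cx"]+f*c[:,0]/-c[:,2], p["cy"]-f*c[:,1]/-c[:,2]],1)
def ray(p,uv):
    E=p["extrinsics"]; f=210/np.tan(np.radians(p["vertical_fov"])/2)
    d=np.array([(uv[0]-p["cx"])/f,-(uv[1]-p["cy"])/f,-1.]); R=E[:3,:3]
    return -R.T@E[:3,3], R.T@d/np.linalg.norm(d)
def tri(p,a,q,b):
    o1,d1=ray(p,a);o2,d2=ray(q,b)
    s=np.linalg.lstsq(np.stack([d1,-d2],1),o2-o1,rcond=None)[0]
    A=o1+s[0]*d1;B=o2+s[1]*d2
    return (A+B)/2,np.linalg.norm(A-B)
def onz(p,uv,z):
    o,d=ray(p,uv); return o+d*(z-o[2])/d[2]
def cams():
    return read_camera("scene"),read_camera("top")
E
python3 - <<'E'
from h import *
import pickle
s,t=cams(); pickle.dump((s,t),open("ct0.pkl","wb"))
print("tcp",proj(s,state()["ee_pos"]),proj(t,state()["ee_pos"]), proj(s,[0,0,0]),proj(t,[0,0,0]))
best=lambda p,q:[np.array(r["position"]) for r in place_of(p,q)]
for q in ("clamp_grip","slot_mouth","flap_hinge","flap_bar","tray","mug","tape","fan","disk","carton","partsbox","driver"):
    for a in best(s,q)[:2]:
        for b in best(t,q)[:2]:
            X,e=tri(s,a,t,b)
            if e<.02: print(q,a.round(1),b.round(1),X.round(4),round(e,4))
print(tri(s,(283.5,178.5),t,(311,252)))
E
```

```text
tcp [[279.05294062  93.48761967]] [[517.60279231 355.62899237]] [[406.03386977 176.81795683]] [[281.43251525 436.79747256]]
clamp_grip [296.6 192. ] [252.1 199. ] [0.5599 0.0655 0.1783] 0.0117
clamp_grip [422.5 267.4] [141.9 295.4] [0.3476 0.3629 0.0018] 0.0005
slot_mouth [301.7 220.5] [225.  195.2] [0.5857 0.1309 0.1294] 0.0004
flap_hinge [249.1 181.5] [316.  185.6] [ 0.6045 -0.0923  0.1522] 0.0074
flap_bar [295.3 188.2] [308.2 249.4] [ 0.4541 -0.0716  0.0847] 0.0028
tray [240.3 176.6] [422.  247.9] [ 0.4643 -0.3976 -0.0174] 0.0001
mug [322.6 322.3] [153.5 170.2] [0.692  0.3501 0.0008] 0.0008
tape [199.9 241.5] [316.6 138. ] [ 7.820e-01 -1.122e-01  1.000e-04] 0.0034
disk [189.1 199.9] [395.3 163.2] [ 0.7047 -0.3351  0.0032] 0.0014
carton [386.5 296. ] [141.7 240.5] [ 0.4957  0.3743 -0.0093] 0.0041
partsbox [242.5 294.3] [228.7 138.4] [ 0.7897  0.1419 -0.0132] 0.0011
driver [371.6 239.8] [214.4 286.7] [ 0.3629  0.1786 -0.0099] 0.0118
(array([ 0.46133061, -0.08941614,  0.11155054]), np.float64(0.03898061258023727))
```

Run:
```python
from h import *
import pickle
Q=("clamp_grip","slot_mouth","flap_hinge","flap_bar","tray","fan")
D={}
for k in range(8):
    s,t=cams()
    for n,p in(("s",s),("t",t)):
        for q in Q:
            D.setdefault((q,n),[]).extend([tuple(r["position"])+(r["score"],) for r in place_of(p,q)])
pickle.dump(D,open("D.pkl","wb"))
for k,v in D.items():
    v=np.array(v); m=np.median(v[v[:,2]>.5],0); g=v[np.linalg.norm(v[:,:2]-m[:2],axis=1)<10]
    print(k,len(v),m.round(1),g.mean(0).round(2),g.std(0).round(2), len(g))
```

```text
('clamp_grip', 's') 19 [297.9 194.    0.7] [295.79 191.23   0.77] [1.57 2.22 0.11] 9
('slot_mouth', 's') 10 [302.  218.9   0.8] [302.47 219.51   0.78] [0.89 1.81 0.11] 8
('flap_hinge', 's') 13 [250.  179.8   0.7] [249.92 179.38   0.75] [0.43 1.16 0.12] 8
('flap_bar', 's') 11 [294.2 188.2   0.7] [294.63 187.4    0.67] [1.59 1.79 0.09] 7
('tray', 's') 12 [241.6 176.9   0.8] [241.4  176.22   0.84] [0.52 1.   0.09] 8
('fan', 's') 11 [286.  180.7   0.7] [286.32 180.75   0.7 ] [1.62 2.04 0.08] 8
('clamp_grip', 't') 14 [144.4 292.2   0.8] [142.44 293.61   0.82] [1.17 1.02 0.11] 8
('slot_mouth', 't') 11 [224.4 193.5   0.8] [224.31 193.36   0.77] [0.83 1.22 0.1 ] 8
('flap_hinge', 't') 10 [313.4 184.9   0.7] [312.98 184.14   0.75] [1.07 1.29 0.11] 8
('flap_bar', 't') 11 [309.8 250.7   0.7] [310.16 251.26   0.74] [1.22 0.78 0.15] 7
('tray', 't') 11 [419.9 247.3   0.6] [420.91 247.59   0.65] [1.15 1.89 0.07] 7
('fan', 't') 12 [366.7 287.7   0.7] [367.28 288.62   0.78] [1.42 1.23 0.1 ] 8
```

```bash
python3 - <<'E'
from h import *
import pickle
s,t=pickle.load(open("ct0.pkl","rb"))
def crop(p,x0,y0,x1,y1,k,n):
    im=p["color"][y0:y1,x0:x1,::-1]; im=cv2.resize(im,None,fx=k,fy=k,interpolation=cv2.INTER_CUBIC)
    for x in range(x0,x1,5): cv2.putText(im,str(x),((x-x0)*k+k//2-8,8),0,.3,(255,255,0),1); cv2.line(im,((x-x0)*k+k//2,10),((x-x0)*k+k//2,14),(255,255,0),1)
    for y in range(y0,y1,5): cv2.putText(im,str(y),(0,(y-y0)*k+k//2+3),0,.3,(255,255,0),1); cv2.line(im,(20,(y-y0)*k+k//2),(24,(y-y0)*k+k//2),(255,255,0),1)
    cv2.imwrite(n,im)
crop(t,235,180,345,260,7,"pics/d1.png"); crop(s,240,165,320,225,9,"pics/d2.png")
E
python3 - <<'E'
E
```

```text
(no output)
```

View pics/d1.png

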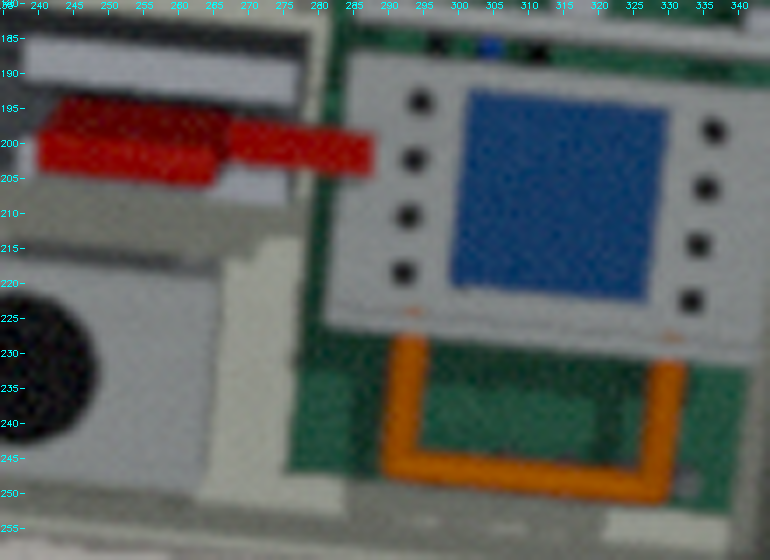

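View pics/d2.png

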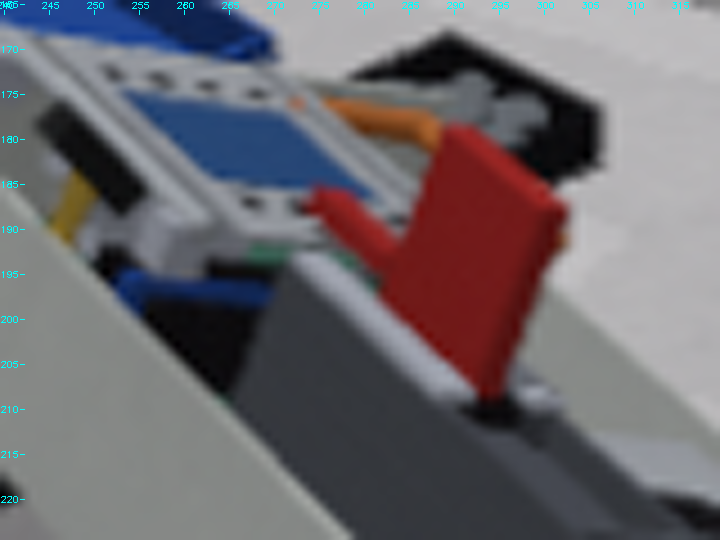

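```bash
cat > fit.py <<'E'
from h import *
import pickle
from scipy.optimize import least_squares
s,t=pickle.load(open("ct0.pkl","rb"))
c,sn=np.cos(np.radians(24)),np.sin(np.radians(24))
def frame(psi):
    R=np.array([[np.cos(psi),-np.sin(psi),0],[np.sin(psi),np.cos(psi),0],[0,0,1]])
    return R@np.array([c,0,sn]),R@np.array([0,1,0]),R@np.array([-sn,0,c])
def pts(v):
    u,y,n=frame(v[0]); H=v[1:4]; M=v[4:7]; F=np.stack([u,y,n])
    G=M+.052*n-v[7]*y; B=H-.16*u
    g=lambda P,*l:P+np.array(l)/1000@F
    return dict(G=G,M=M,H=H,B=B,
      ftop=g(G,0,0,23),fL=g(G,0,30,23),fR=g(G,0,-30,23),fpL=g(G,7,30,23),fpR=g(G,7,-30,23),beak=g(G,0,-80,-25),
      bL=g(B,0,45,0),bR=g(B,0,-45,0))
# (name,cam,px,sigma)
O=[("G","s",(295.8,191.2),2),("M","s",(302.5,219.5),1.5),("M","t",(224.3,193.4),1.5),("H","s",(249.9,179.4),1.5),("H","t",(313,184.1),1.5),
("B","s",(294.6,187.4),2),("B","t",(309.8,247.6),.7),("bL","t",(289.3,246),1),("bR","t",(330.8,249.2),1),("bL","s",(302,191.3),1.5),("bR","s",(288.3,179.5),1.5),
("ftop","t",(252.7,202.3),.7),("fL","t",(239.5,201.5),1),("fR","t",(265.7,203.8),1),("ftop","s",(295.4,183.2),.8),("fL","s",(302,187.7),1),("fR","s",(289.2,178.8),1),
("G","t",(252.3,199.8),2),("beak","t",(287.8,201.8),1)]
def res(v):
    P=pts(v); r=[]
    for k,cm,px,sg in O: r+=list((proj(s if cm=="s" else t,P[k])[0]-px)/sg)
    return np.array(r)
v0=np.array([-.08,.6,-.09,.15,.586,.131,.13,.065])
f=least_squares(res,v0,loss="soft_l1")
if __name__=="__main__":
    v=f.x; print(v.round(4)); 
    r=res(v).reshape(-1,2)
    for o,e in zip(O,r): print(o[0],o[1],(e*o[3]).round(1))
    print({k:x.round(4).tolist() for k,x in pts(v).items()})
    cov=np.linalg.inv(f.jac.T@f.jac); print(np.sqrt(np.diag(cov)).round(4))
np.save("v.npy",f.x)
E
python3 fit.py
```

```text
[-0.0867  0.6038 -0.0869  0.1609  0.5882  0.1326  0.1311  0.0761]
G s [-3.  -0.6]
M s [-1.2  1.1]
M t [-0.1  0.7]
H s [1.4 0.5]
H t [ 2.1 -0.4]
B s [-1.3 -2.2]
B t [-0.6  0.1]
bL t [1.8 0.4]
bR t [-3.4 -0.1]
bL s [-0.9  0.2]
bR s [-2.4 -0.3]
ftop t [-0.2  0.3]
fL t [-0.3  0.1]
fR t [ 0.1 -0.3]
ftop s [ 0.3 -0.1]
fL s [-0.4  0.2]
fR s [ 0.7 -0.3]
G t [1.1 0.8]
beak t [ 0.3 -0.8]
{'G': [0.5605, 0.0586, 0.1786], 'M': [0.5882, 0.1326, 0.1311], 'H': [0.6038, -0.0869, 0.1609], 'B': [0.4581, -0.0743, 0.0959], 'ftop': [0.5512, 0.0594, 0.1996], 'fL': [0.5538, 0.0893, 0.1996], 'fR': [0.5486, 0.0295, 0.1996], 'fpL': [0.5602, 0.0887, 0.2025], 'fpR': [0.555, 0.029, 0.2025], 'beak': [0.5637, -0.022, 0.1558], 'bL': [0.462, -0.0294, 0.0959], 'bR': [0.4542, -0.1191, 0.0959]}
[0.0198 0.0012 0.0034 0.0033 0.0018 0.0033 0.0016 0.0035]
```

```bash
sed -i 's/bL=g(B,0,45,0),bR=g(B,0,-45,0)/bL=g(B,0,51,0),bR=g(B,0,-51,0)/' fit.py; python3 fit.py
python3 - <<'E'
from fit import *
P=pts(f.x)
for p,n,(x0,y0,x1,y1),k in((t,"t",(200,150,360,270),5),(s,"s",(220,140,340,240),6)):
    im=cv2.resize(p["color"][y0:y1,x0:x1,::-1],None,fx=k,fy=k,interpolation=cv2.INTER_CUBIC)
    for q,X in P.items():
        a=(proj(p,X)[0]-(x0,y0))*k+k/2; cv2.circle(im,tuple(int(z) for z in a),3,(255,0,255),-1); cv2.putText(im,q,tuple(int(z)+3 for z in a),0,.4,(0,255,255),1)
    cv2.imwrite(f"pics/f_{n}.png",im)
E
```

```text
[-0.0854  0.6039 -0.0879  0.1601  0.5881  0.1326  0.1311  0.076 ]
G s [-3.  -0.6]
M s [-1.2  1.1]
M t [-0.1  0.7]
H s [1.2 0.6]
H t [ 2.5 -0.4]
B s [-1.5 -2.1]
B t [-0.1  0.1]
bL t [-0.2  0.2]
bR t [-0.5 -0. ]
bL s [-0.1  1.1]
bR s [-3.6 -1. ]
ftop t [-0.2  0.3]
fL t [-0.3  0.1]
fR t [ 0.1 -0.3]
ftop s [ 0.3 -0.1]
fL s [-0.3  0.2]
fR s [ 0.7 -0.3]
G t [1.1 0.8]
beak t [ 0.2 -0.9]
{'G': [0.5605, 0.0586, 0.1786], 'M': [0.5881, 0.1326, 0.1311], 'H': [0.6039, -0.0879, 0.1601], 'B': [0.4583, -0.0754, 0.0951], 'ftop': [0.5512, 0.0594, 0.1996], 'fL': [0.5538, 0.0893, 0.1996], 'fR': [0.5487, 0.0295, 0.1996], 'fpL': [0.5601, 0.0887, 0.2025], 'fpR': [0.555, 0.029, 0.2025], 'beak': [0.5638, -0.022, 0.1558], 'bL': [0.4626, -0.0246, 0.0951], 'bR': [0.4539, -0.1263, 0.0951]}
[0.0192 0.0012 0.003  0.0037 0.0018 0.0033 0.0016 0.0035]
```

View pics/f_t.png

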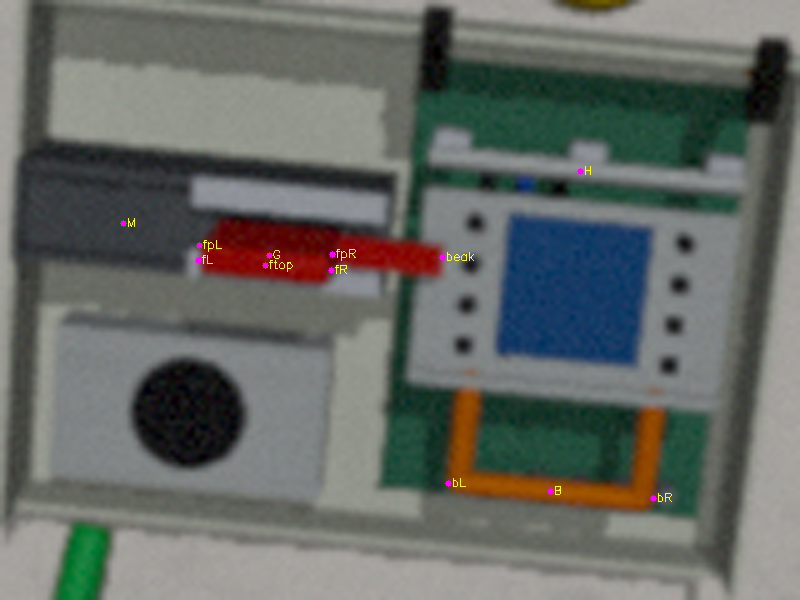

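View pics/f_s.png

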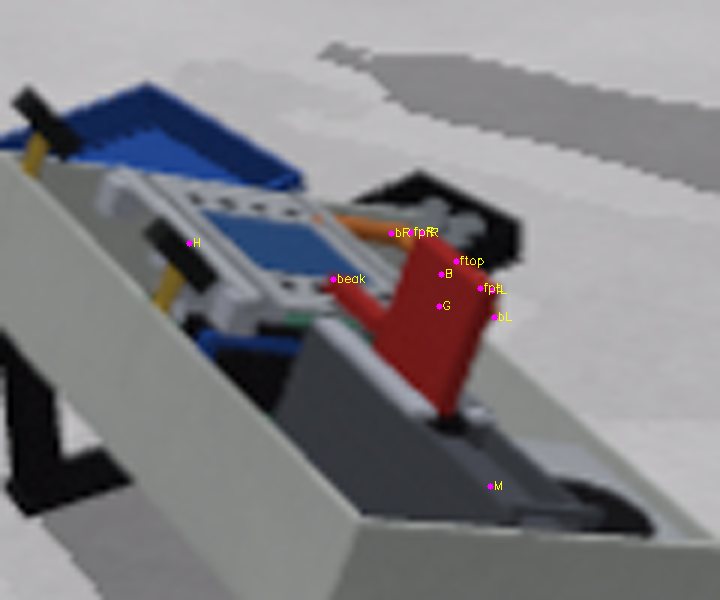

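```bash
cat > plan.py <<'E'
from fit import *
from scipy.spatial.transform import Rotation as Rot
v=np.load("v.npy"); u,y,n=frame(v[0]); P=pts(v)
RT=np.stack([y,u,-n],1)           # tool attitude for slope work
def rel(p_grasp,R,st=None,p0=None,R0=None):
    """shift, rotvec from current pose so that grasp point is at p_grasp"""
    st=st or state()
    p0=st["ee_pos"] if p0 is None else p0; R0=Rot.from_quat(st["tool_rot"]).as_matrix() if R0 is None else R0
    tcp=p_grasp+R@[0,0,hold_point_z]
    return R0.T@(tcp-p0), Rot.from_matrix(R0.T@R).as_rotvec(), tcp
E
python3 - <<'E'
from plan import *
hsv=cv2.cvtColor(t["color"],cv2.COLOR_RGB2HSV)
m=((hsv[...,0]>100)&(hsv[...,0]<130)&(hsv[...,1]>120)).astype(np.uint8); m[:, :380]=0
cn=max(cv2.findContours(m,0,2)[0],key=cv2.contourArea); r=cv2.minAreaRect(cn); print(r)
q=cv2.approxPolyDP(cn,4,True)[:,0]; print(q.tolist())
for c_ in q: print(onz(t,c_,.035).round(4))
print("centre",onz(t,(420.9,247.6),0),onz(s,(241.4,176.2),0))
print(P["G"],RT.round(3))
for g in (P["G"]+.12*n,):
    a,w,tc=rel(g,RT); print("rel",a.round(4),w.round(4),tc.round(4))
E
```

```text
((423.0736083984375, 246.03045654296875), (55.5014533996582, 66.97222137451172), 85.91438293457031)
[[449, 217], [388, 223], [395, 275], [458, 271]]
[ 0.5414 -0.4574  0.035 ]
[ 0.5272 -0.292   0.035 ]
[ 0.3902 -0.3007  0.035 ]
[ 0.3981 -0.4664  0.035 ]
centre [ 0.46361704 -0.38797518  0.        ] [ 0.47461915 -0.37085159  0.        ]
[0.56053884 0.0586     0.17862589] [[ 0.085  0.91   0.405]
 [ 0.996 -0.078 -0.035]
 [ 0.     0.407 -0.914]]
rel [ 0.4968 -0.361  -0.0399] [-0.3797  0.2193 -1.0317] [0.5195 0.0621 0.2712]
```

```bash
python3 -m jog '[[0.031,-0.0225,-0.012,-0.038,0.022,-0.103,100],[0.062,-0.045,-0.024,-0.076,0.044,-0.206,100],[0.093,-0.0675,-0.036,-0.114,0.066,-0.309,100],[0.124,-0.09,-0.048,-0.152,0.088,-0.412,100],[0.155,-0.1125,-0.06,-0.19,0.11,-0.515,100]]'
python3 - <<'E'
from plan import *
a,w,tc=rel(P["G"]+.12*n,RT); print("rel",a.round(4),w.round(4),tc.round(4))
E
```

```text
clock: 8.92
ee_pos: [0.3157, -0.3062, 0.2919]
tool_rot: [0.882, 0.459, 0.074, 0.081]
ft_force: [0.6, -0.4, 0.9]
opening: 0.0858
rel [ 0.417  -0.0504  0.0347] [-0.1873  0.1085 -0.5123] [0.5195 0.0621 0.2712]
```

```bash
python3 -m jog '[[0.04,-0.005,0,-0.037,0.022,-0.102,100],[0.08,-0.01,0,-0.075,0.043,-0.205,100],[0.12,-0.015,0,-0.112,0.065,-0.307,100],[0.16,-0.02,0.003,-0.15,0.087,-0.41,100],[0.2,-0.024,0.006,-0.187,0.108,-0.512,100]]'
python3 - <<'E'
from plan import *
a,w,tc=rel(P["G"]+.12*n,RT); print("rel",a.round(4),w.round(4),tc.round(4))
E
```

```text
clock: 9.33
ee_pos: [0.412, -0.1291, 0.2924]
tool_rot: [0.721, 0.661, 0.141, 0.154]
ft_force: [0.7, -0.6, -0.3]
opening: 0.0851
rel [0.1997 0.0743 0.0563] [0.0007 0.0007 0.    ] [0.5195 0.0621 0.2712]
```

```bash
python3 -m jog '[[0.038,0.014,0.005,0,0,0,100],[0.076,0.028,0.01,0,0,0,100],[0.114,0.042,0.015,0,0,0,100],[0.152,0.056,0.02,0,0,0,100],[0.19,0.07,0.025,0,0,0,100]]' 
python3 -m jog '[[0.01,0.004,0.015,0,0,0,100],[0.01,0.004,0.03,0,0,0,100],[0.01,0.004,0.03,0,0,0,100],[0.01,0.004,0.03,0,0,0,100],[0.01,0.004,0.03,0,0,0,100]]'
python3 - <<'E'
from plan import *
a,w,tc=rel(P["G"]+.006*n,RT); print("rel",a.round(4),w.round(4),tc.round(4))
s1,t1=cams(); pickle.dump((s1,t1),open("ct1.pkl","wb"))
for p,nm,(x0,y0,x1,y1),k in((t1,"t",(200,150,360,270),5),(s1,"s",(220,120,340,240),5)):
    cv2.imwrite(f"pics/g_{nm}.png",cv2.resize(p["color"][y0:y1,x0:x1,::-1],None,fx=k,fy=k,interpolation=cv2.INTER_CUBIC))
E
```

```text
clock: 9.75
ee_pos: [0.5029, 0.0539, 0.2979]
tool_rot: [0.722, 0.66, 0.14, 0.153]
ft_force: [0.7, -0.6, 0.7]
opening: 0.0857
clock: 10.17
ee_pos: [0.519, 0.0596, 0.2719]
tool_rot: [0.723, 0.66, 0.139, 0.152]
ft_force: [0.2, 0.1, 0.0]
opening: 0.0853
rel [0.0027 0.0003 0.1148] [-0.0027  0.0018 -0.0053] [0.5657 0.0582 0.167 ]
```

View pics/g_s.png

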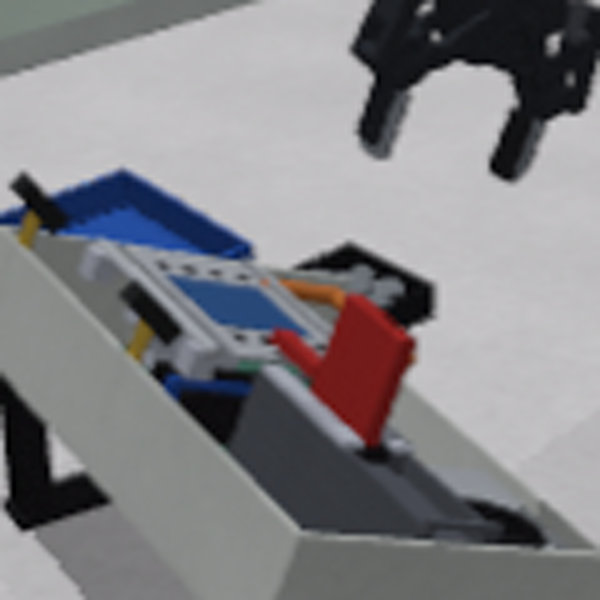

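View pics/g_t.png

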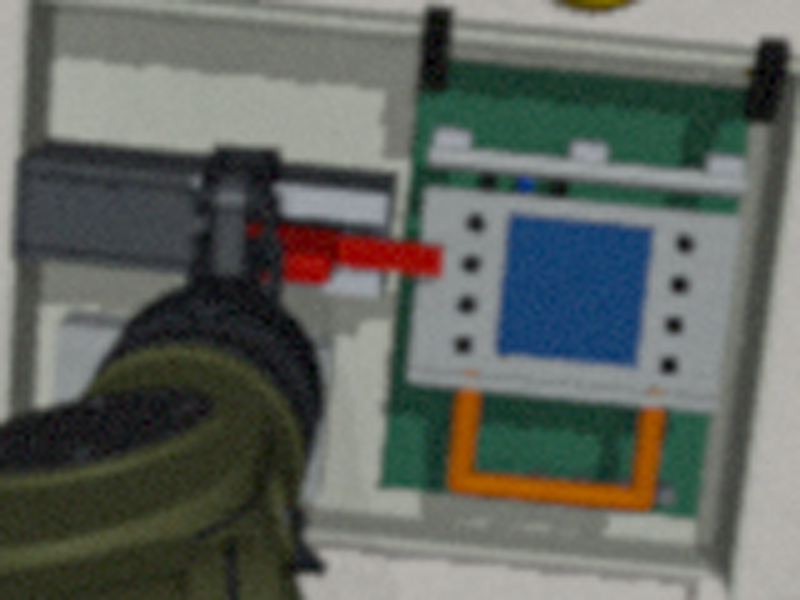

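```bash
python3 -m jog '[[0.001,0,0.025,0,0,0,100],[0.002,0,0.05,0,0,0,100],[0.002,0,0.075,0,0,0,100],[0.002,0,0.095,0,0,0,100],[0.002,0,0.113,0,0,0,100]]' 
python3 -m jog '[[0,0,0,0,0,0,100],[0,0,0,0,0,0,100],[0,0,0,0,0,0,60],[0,0,0,0,0,0,45],[0,0,0,0,0,0,45]]' 40
python3 - <<'E'
from plan import *
a,w,tc=rel(P["G"]+.006*n,RT); print("rel",a.round(4),w.round(4),tc.round(4))
s1,t1=cams(); pickle.dump((s1,t1),open("ct1.pkl","wb"))
for p,nm,(x0,y0,x1,y1),k in((t1,"t",(200,150,360,270),5),(s1,"s",(220,120,340,240),5)):
    cv2.imwrite(f"pics/h_{nm}.png",cv2.resize(p["color"][y0:y1,x0:x1,::-1],None,fx=k,fy=k,interpolation=cv2.INTER_CUBIC))
E
```

```text
clock: 10.68
ee_pos: [0.5654, 0.0571, 0.1679]
tool_rot: [0.723, 0.659, 0.14, 0.153]
ft_force: [0.4, -0.6, -0.6]
opening: 0.0855
clock: 11.1
ee_pos: [0.5658, 0.0581, 0.17]
tool_rot: [0.722, 0.66, 0.141, 0.153]
ft_force: [-0.4, -0.4, 0.1]
opening: 0.0518
rel [ 0.     -0.0013  0.0027] [ 0.0002  0.0008 -0.0051] [0.5657 0.0582 0.167 ]
```

View pics/h_s.png

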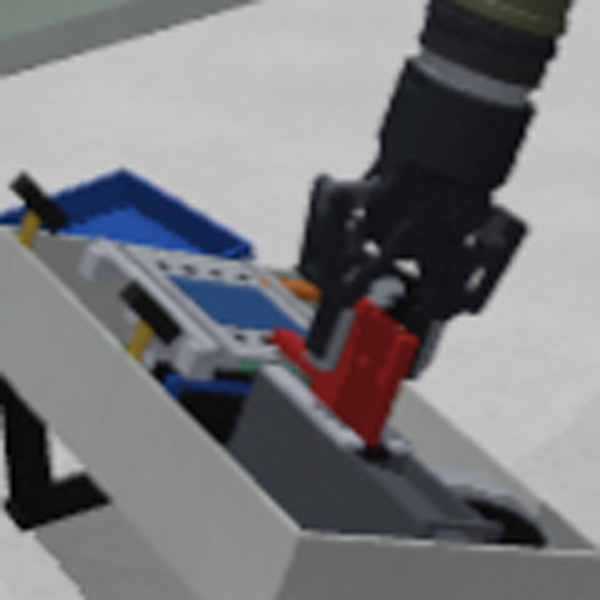

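The fin stands between the fingers (red fin at crop (375,380), fingers on both sides). I'll close on it.

```bash
python3 -m jog '[[0,0,0.001,0,0,0,20],[0,0,0.001,0,0,0,5],[0,0,0.001,0,0,0,5],[0,0,0.001,0,0,0,5],[0,0,0.001,0,0,0,5]]' 40
python3 -m jog '[[0.005,0,0.001,0,0,0,5],[0.01,0,0.001,0,0,0,5],[0.015,0,0.001,0,0,0,5],[0.02,0,0.001,0,0,0,5],[0.025,0,0.001,0,0,0,5]]'
```

```text
clock: 11.62
ee_pos: [0.566, 0.0582, 0.1678]
tool_rot: [0.722, 0.66, 0.14, 0.153]
ft_force: [0.3, 0.8, 3.0]
opening: 0.0139
clock: 12.03
ee_pos: [0.5687, 0.0826, 0.1678]
tool_rot: [0.722, 0.659, 0.14, 0.154]
ft_force: [-3.6, -1.6, 7.8]
opening: 0.0134
```

```bash
python3 -m jog '[[0.008,0,-0.001,0,0,0,5],[0.016,0,-0.001,0,0,0,5],[0.024,0,-0.001,0,0,0,5],[0.032,0,-0.001,0,0,0,5],[0.04,0,-0.001,0,0,0,5]]'
python3 -m jog '[[0.004,0,0,0,0,0,5],[0.008,0,0,0,0,0,5],[0.011,0,0,0,0,0,5],[0.014,0,0,0,0,0,5],[0.014,0,0,0,0,0,5]]'
python3 - <<'E'
from plan import *
s1,t1=cams(); pickle.dump((s1,t1),open("ct1.pkl","wb"))
for p,nm,(x0,y0,x1,y1),k in((t1,"t",(200,150,360,270),5),(s1,"s",(220,120,340,240),5)):
    cv2.imwrite(f"pics/i_{nm}.png",cv2.resize(p["color"][y0:y1,x0:x1,::-1],None,fx=k,fy=k,interpolation=cv2.INTER_CUBIC))
E
```

```text
clock: 12.45
ee_pos: [0.5729, 0.1236, 0.1682]
tool_rot: [0.722, 0.659, 0.141, 0.153]
ft_force: [4.9, -2.4, 0.9]
opening: 0.0134
clock: 12.87
ee_pos: [0.5743, 0.1377, 0.1683]
tool_rot: [0.722, 0.66, 0.141, 0.153]
ft_force: [6.2, 0.3, 1.0]
opening: 0.0136
```

View pics/i_s.png

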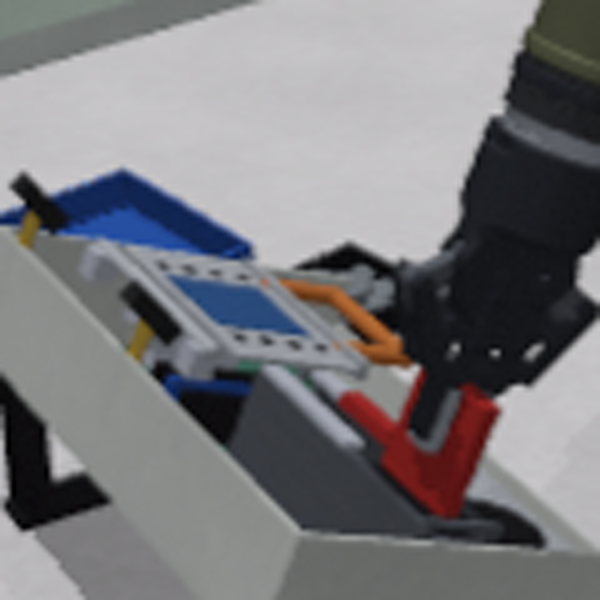

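View pics/i_t.png

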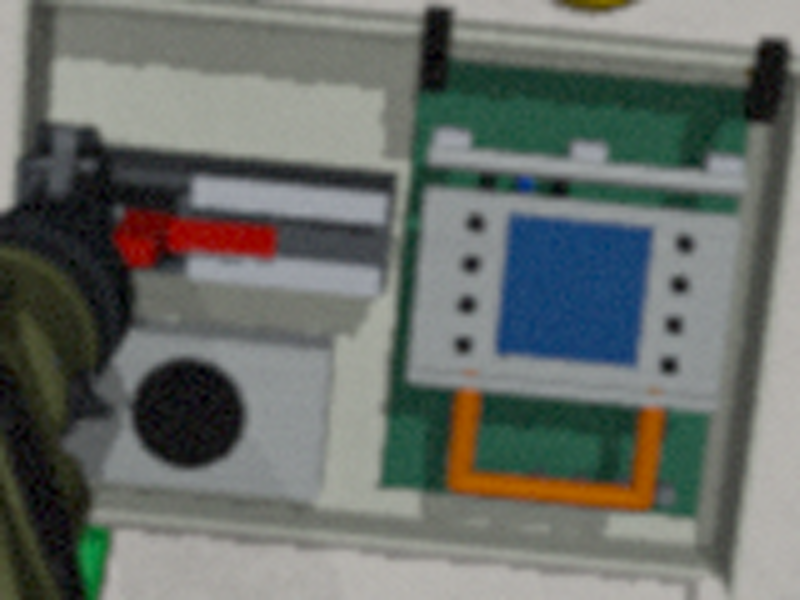

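```bash
python3 -m jog '[[0,0.001,0,0,0,0,5],[0,0.0015,-0.004,0,0,0,5],[0,0.0015,-0.008,0,0,0,5],[0,0.0015,-0.012,0,0,0,5],[0,0.0015,-0.016,0,0,0,5]]' 50
```

```text
clock: 13.38
ee_pos: [0.5653, 0.1373, 0.1812]
tool_rot: [0.722, 0.661, 0.138, 0.151]
ft_force: [-0.7, -0.0, -0.5]
opening: 0.0133
```

```bash
python3 -m jog '[[0,0,-0.02,0,0,0,5],[0,0,-0.045,0,0,0,5],[0,0,-0.075,0,0,0,5],[0,0,-0.11,0,0,0,5],[0,0,-0.145,0,0,0,5]]'
python3 - <<'E'
from plan import *
s1,t1=cams()
im=np.hstack([s1["color"][100:260,200:400],t1["color"][130:290,180:380]])[:,:,::-1]
cv2.imwrite("pics/j.png",cv2.resize(im,None,fx=2,fy=2,interpolation=cv2.INTER_CUBIC))
psi=.065; y_=np.array([-np.sin(psi),np.cos(psi),0]); x_=np.array([np.cos(psi),np.sin(psi),0])
RD=np.stack([y_,x_,[0,0,-1.]],1)
# fin currently held with grasp ~ offset: clamp grip = hold - ~0.005 along tool -z
g=np.array([.464,-.381,.06+.11])+.025*y_
a,w,tc=rel(g,RD); print(a.round(4),w.round(4),tc.round(4), np.linalg.norm(a))
E
```

```text
clock: 13.8
ee_pos: [0.5052, 0.1418, 0.3137]
tool_rot: [0.722, 0.661, 0.136, 0.15]
ft_force: [0.4, -0.0, -0.9]
opening: 0.0133
[-0.5022 -0.0697  0.1516] [ 0.42    0.0283 -0.1517] [ 0.4624 -0.3561  0.1513] 0.5292178508074252
```

View pics/j.png

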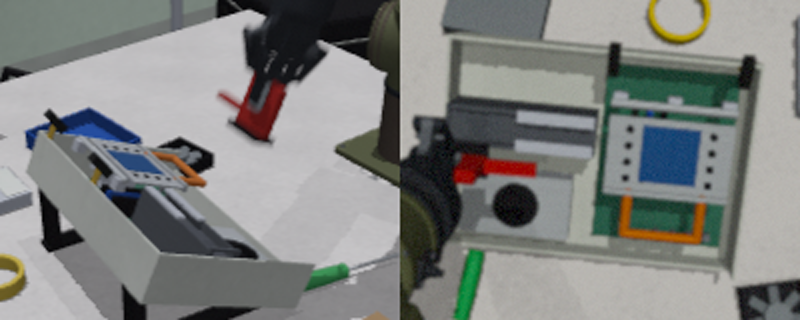

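```bash
python3 -m jog '[[-0.03,-0.003,0,0.042,0.003,-0.015,5],[-0.068,-0.008,0,0.084,0.006,-0.03,5],[-0.107,-0.014,0.003,0.126,0.009,-0.045,5],[-0.146,-0.02,0.006,0.168,0.012,-0.06,5],[-0.185,-0.026,0.009,0.21,0.014,-0.076,5]]'
cat > tr.py <<'E'
from plan import *
psi=.065; y_=np.array([-np.sin(psi),np.cos(psi),0]); x_=np.array([np.cos(psi),np.sin(psi),0])
RD=np.stack([y_,x_,[0,0,-1.]],1)
g=np.array([.464,-.381,.06+.11])+.025*y_
if __name__=="__main__":
    a,w,tc=rel(g,RD); print(a.round(4),w.round(4),tc.round(4), np.linalg.norm(a))
E
python3 tr.py
```

```text
clock: 14.32
ee_pos: [0.4693, -0.0407, 0.2946]
tool_rot: [0.707, 0.7, 0.067, 0.073]
ft_force: [0.2, -0.6, -1.9]
opening: 0.0137
[-0.3143 -0.0321  0.142 ] [ 0.199   0.015  -0.0754] [ 0.4624 -0.3561  0.1513] 0.3464203824516974
```

```bash
python3 -m jog '[[-0.038,-0.005,0,0.04,0.003,-0.015,5],[-0.077,-0.01,0,0.08,0.006,-0.03,5],[-0.116,-0.015,0,0.12,0.009,-0.045,5],[-0.155,-0.02,0,0.16,0.012,-0.06,5],[-0.194,-0.025,0.005,0.199,0.015,-0.075,5]]'
python3 tr.py
```

```text
clock: 14.73
ee_pos: [0.4442, -0.2346, 0.2874]
tool_rot: [0.684, 0.729, 0.001, 0.0]
ft_force: [1.0, -0.2, -0.4]
opening: 0.0134
[-0.1225  0.0102  0.136 ] [ 0.0021 -0.0011 -0.002 ] [ 0.4624 -0.3561  0.1513] 0.18332347172726257
```

```bash
python3 -m jog '[[-0.033,0.003,0.015,0,0,0,5],[-0.066,0.006,0.03,0,0,0,5],[-0.099,0.009,0.045,0,0,0,5],[-0.122,0.01,0.065,0,0,0,5],[-0.122,0.01,0.09,0,0,0,5]]'
python3 - <<'E'
from tr import *
a,w,tc=rel(g,RD); print(a.round(4),w.round(4),tc.round(4))
s1,t1=cams()
im=np.hstack([s1["color"][80:240,180:380],t1["color"][180:340,330:530]])[:,:,::-1]
cv2.imwrite("pics/k.png",cv2.resize(im,None,fx=2,fy=2,interpolation=cv2.INTER_CUBIC))
E
```

```text
clock: 15.15
ee_pos: [0.4643, -0.3588, 0.1965]
tool_rot: [0.686, 0.728, 0.001, 0.003]
ft_force: [1.0, -0.4, -0.7]
opening: 0.0133
[ 0.003  -0.002   0.0452] [ 0.0058  0.0028 -0.0063] [ 0.4624 -0.3561  0.1513]
```

View pics/k.png

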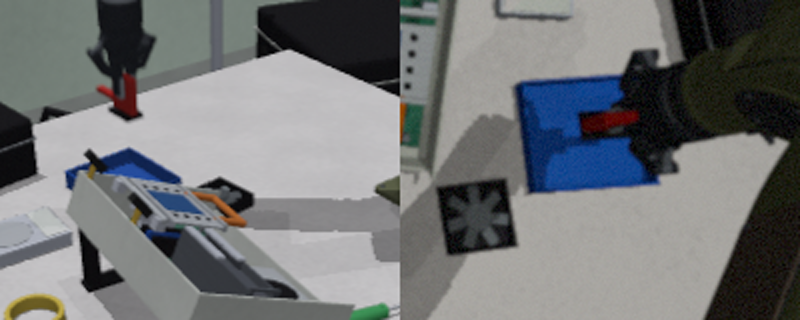

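```bash
python3 -m jog '[[0.001,-0.001,0.035,0,0,0,5],[0.003,-0.002,0.07,0,0,0,5],[0.003,-0.002,0.1,0,0,0,5],[0.003,-0.002,0.125,0,0,0,5],[0.003,-0.002,0.138,0,0,0,5]]'
python3 -m jog '[[0,0,0.003,0,0,0,5],[0,0,0.006,0,0,0,5],[0,0,0.009,0,0,0,5],[0,0,0.012,0,0,0,5],[0,0,0.012,0,0,0,5]]'
python3 - <<'E'
from tr import *
a,w,tc=rel(g,RD); print(a.round(4),w.round(4),tc.round(4))
s1,t1=cams()
im=np.hstack([s1["color"][80:240,180:380],t1["color"][180:340,330:530]])[:,:,::-1]
cv2.imwrite("pics/l.png",cv2.resize(im,None,fx=2,fy=2,interpolation=cv2.INTER_CUBIC))
E
```

```text
clock: 15.67
ee_pos: [0.4606, -0.3491, 0.0578]
tool_rot: [0.684, 0.729, 0.002, -0.001]
ft_force: [-0.3, 0.2, -1.3]
opening: 0.0133
clock: 16.08
ee_pos: [0.4637, -0.3527, 0.0492]
tool_rot: [0.685, 0.729, 0.002, 0.004]
ft_force: [-1.1, 0.7, -1.6]
opening: 0.0135
[-0.0036 -0.0008 -0.102 ] [ 0.0074  0.0031 -0.0024] [ 0.4624 -0.3561  0.1513]
```

View pics/l.png

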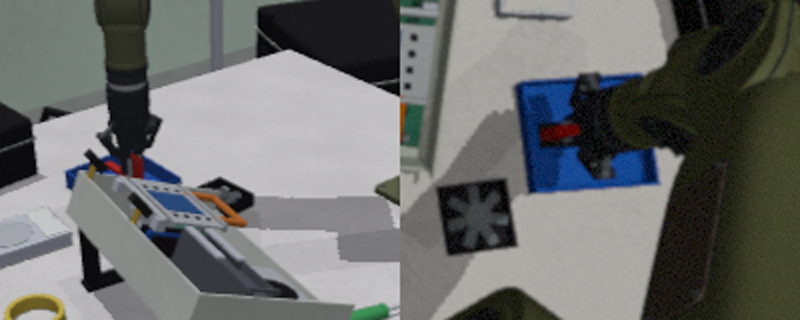

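```bash
python3 -m jog '[[0,0,0.001,0,0,0,5],[0,0,0.002,0,0,0,5],[0,0,0.003,0,0,0,5],[0,0,0.004,0,0,0,5],[0,0,0.004,0,0,0,5]]'
```

```text
clock: 16.6
ee_pos: [0.4631, -0.3525, 0.0442]
tool_rot: [0.685, 0.729, 0.002, 0.003]
ft_force: [1.0, -0.1, -1.8]
opening: 0.0134
```

```bash
python3 -m jog '[[0,0,0.001,0,0,0,5],[0,0,0.002,0,0,0,5],[0,0,0.003,0,0,0,5],[0,0,0.004,0,0,0,5],[0,0,0.004,0,0,0,5]]'
```

```text
clock: 17.02
ee_pos: [0.4631, -0.3524, 0.0402]
tool_rot: [0.685, 0.729, 0.001, 0.003]
ft_force: [0.3, -0.7, -1.6]
opening: 0.0135
```

```bash
python3 -m jog '[[0,0,0.001,0,0,0,5],[0,0,0.002,0,0,0,5],[0,0,0.003,0,0,0,5],[0,0,0.004,0,0,0,5],[0,0,0.004,0,0,0,5]]'
```

```text
clock: 17.43
ee_pos: [0.4638, -0.3532, 0.0394]
tool_rot: [0.685, 0.729, 0.002, 0.004]
ft_force: [-3.3, 2.5, 16.5]
opening: 0.0134
```

```bash
python3 -m jog '[[0,0,-0.003,0,0,0,5],[0,0,-0.003,0,0,0,30],[0,0,-0.003,0,0,0,60],[0,0,-0.003,0,0,0,60],[0,0,-0.003,0,0,0,60]]'
python3 -m jog '[[0,0,-0.01,0,0,0,60],[0,0,-0.03,0,0,0,60],[0,0,-0.06,0,0,0,60],[0,0,-0.1,0,0,0,60],[0,0,-0.14,0,0,0,60]]'
python3 - <<'E'
from tr import *
s1,t1=cams(); pickle.dump((s1,t1),open("ct2.pkl","wb"))
im=np.hstack([s1["color"][80:240,180:380],t1["color"][180:340,330:530]])[:,:,::-1]
cv2.imwrite("pics/m.png",cv2.resize(im,None,fx=2,fy=2,interpolation=cv2.INTER_CUBIC))
E
```

```text
clock: 17.85
ee_pos: [0.4631, -0.3524, 0.039]
tool_rot: [0.685, 0.729, 0.001, 0.003]
ft_force: [0.8, -1.3, -0.2]
opening: 0.0511
clock: 18.27
ee_pos: [0.4615, -0.3516, 0.1806]
tool_rot: [0.685, 0.729, 0.001, 0.002]
ft_force: [1.0, -0.6, -0.5]
opening: 0.0512
```

View pics/m.png

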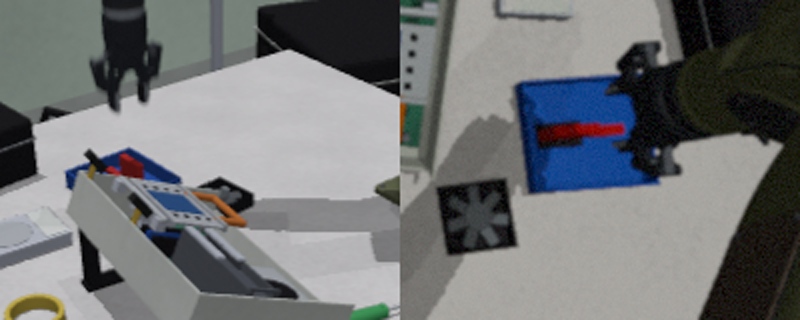

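Run:
```python
from plan import *
s,t=pickle.load(open("ct2.pkl","rb"))
def crop(p,x0,y0,x1,y1,k,n):
    im=p["color"][y0:y1,x0:x1,::-1]; im=cv2.resize(im,None,fx=k,fy=k,interpolation=cv2.INTER_CUBIC)
    for x in range(x0,x1,5): cv2.putText(im,str(x),((x-x0)*k+k//2-8,8),0,.3,(255,0,0),1); cv2.line(im,((x-x0)*k+k//2,10),((x-x0)*k+k//2,14),(255,0,0),1)
    for y in range(y0,y1,5): cv2.putText(im,str(y),(0,(y-y0)*k+k//2+3),0,.3,(255,0,0),1)
    for q in ("H","B","bL","bR"):
        a=(proj(p,P[q])[0]-(x0,y0))*k+k/2; cv2.circle(im,tuple(int(z) for z in a),3,(255,0,255),-1)
    cv2.imwrite(n,im)
crop(s,235,160,315,220,9,"pics/n1.png"); crop(t,280,165,360,265,6,"pics/n2.png")
```

```text
(no output)
```

View pics/n1.png

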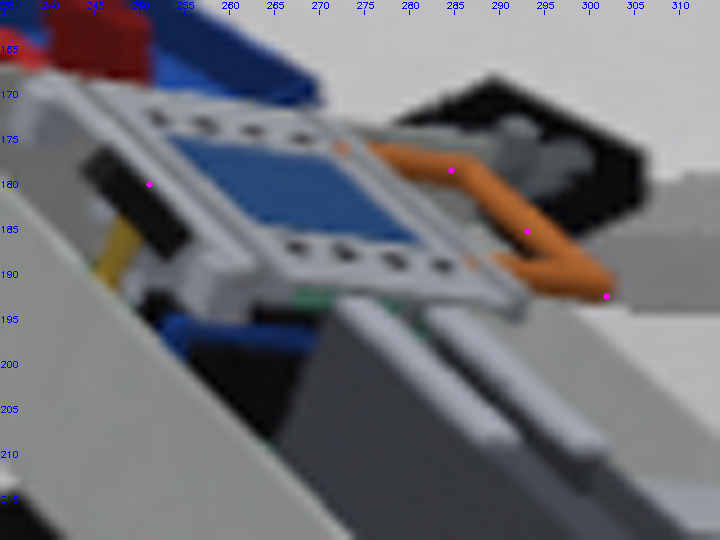

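View pics/n2.png

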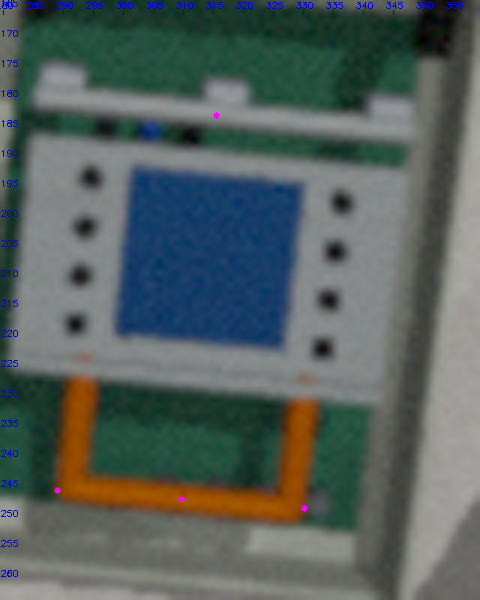

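Run:
```python
import fit as F
from fit import *
s_,t_=s,t
old=F.pts
def pts2(v):
    P=old(v); u,y,n=frame(v[0]); P["jL"]=P["B"]+.045*y; P["jR"]=P["B"]-.045*y; return P
F.pts=pts2
F.O=[o for o in O if not(o[0] in("bL","bR") and o[1]=="s") and not (o[0]=="B" and o[1]=="s")]+[("jL","s",(300.2,190.9),.8),("jR","s",(286.8,178.6),.8),("jL","t",(292.2,246.2),.8),("jR","t",(328.6,249),.8)]
f=least_squares(F.res,np.load("v.npy"),loss="soft_l1"); v=f.x
print(v.round(4)); r=F.res(v).reshape(-1,2)
for o,e in zip(F.O,r): print(o[0],o[1],(e*o[3]).round(1))
P=pts2(v); print({k:P[k].round(4) for k in("B","H","G")})
np.save("v2.npy",v)
from plan import rel
u,y,n=frame(v[0]); RT=np.stack([y,u,-n],1)
a,w,tc=rel(P["B"]+.12*n,RT); print(a.round(4),w.round(4),tc.round(4))
```

```text
[-0.089   0.6039 -0.0891  0.1621  0.5884  0.1326  0.1311  0.0762]
G s [-3.  -0.6]
M s [-1.3  1.1]
M t [-0.1  0.6]
H s [ 1.  -0.1]
H t [ 3.1 -0.6]
B t [0.2 0. ]
bL t [0.1 0.1]
bR t [-0.1 -0. ]
ftop t [-0.2  0.3]
fL t [-0.3  0.1]
fR t [ 0.1 -0.2]
ftop s [ 0.3 -0.1]
fL s [-0.4  0.2]
fR s [ 0.7 -0.3]
G t [1.1 0.8]
beak t [ 0.3 -0.8]
jL s [0.5 0. ]
jR s [-1.2  0. ]
jL t [-0.4  0.1]
jR t [-0.4  0. ]
{'B': array([ 0.4583, -0.0761,  0.097 ]), 'H': array([ 0.6039, -0.0891,  0.1621]), 'G': array([0.5605, 0.0586, 0.1786])}
[ 0.2852 -0.0311 -0.0059] [-0.4006 -0.0218  0.1511] [ 0.4172 -0.0724  0.1896]
```

```bash
python3 -m jog '[[0.035,-0.004,-0.015,-0.05,-0.003,0.019,50],[0.073,-0.008,-0.03,-0.1,-0.006,0.038,50],[0.112,-0.012,-0.035,-0.15,-0.009,0.057,50],[0.151,-0.016,-0.035,-0.2,-0.011,0.076,50],[0.19,-0.02,-0.03,-0.25,-0.014,0.094,50]]'
cat > br.py <<'E'
from plan import *
v=np.load("v2.npy"); u,y,n=frame(v[0]); RT=np.stack([y,u,-n],1); P=pts(v)
def bar(th,H=None): 
    H=P["H"] if H is None else H
    return H+.16*(-np.cos(th)*u+np.sin(th)*n)
E
python3 - <<'E'
from br import *
a,w,tc=rel(P["B"]+.12*n,RT); print(a.round(4),w.round(4),tc.round(4))
E
```

```text
clock: 18.78
ee_pos: [0.4309, -0.163, 0.2104]
tool_rot: [0.713, 0.689, 0.089, 0.096]
ft_force: [-0.2, 1.2, -0.5]
opening: 0.0427
[ 0.0901 -0.0215  0.0154] [-0.1563 -0.0142  0.053 ] [ 0.4172 -0.0724  0.1896]
```

```bash
python3 -m jog '[[0.03,-0.007,0.005,-0.052,-0.005,0.018,50],[0.06,-0.014,0.01,-0.104,-0.01,0.036,50],[0.09,-0.021,0.015,-0.156,-0.014,0.053,50],[0.09,-0.021,0.015,-0.156,-0.014,0.053,50],[0.09,-0.021,0.015,-0.156,-0.014,0.053,50]]'
python3 - <<'E'
from br import *
a,w,tc=rel(P["B"],RT); print(a.round(4),w.round(4),tc.round(4))
s1,t1=cams()
im=np.hstack([s1["color"][100:260,200:380],t1["color"][140:300,240:420]])[:,:,::-1]
cv2.imwrite("pics/o.png",cv2.resize(im,None,fx=2.2,fy=2.2,interpolation=cv2.INTER_CUBIC))
E
```

```text
clock: 19.2
ee_pos: [0.4136, -0.0712, 0.1869]
tool_rot: [0.721, 0.663, 0.138, 0.15]
ft_force: [0.8, -0.6, 0.4]
opening: 0.0426
[-0.0013  0.0056  0.1191] [-0.0092 -0.0029  0.0051] [ 0.4658 -0.0768  0.0799]
```

View pics/o.png

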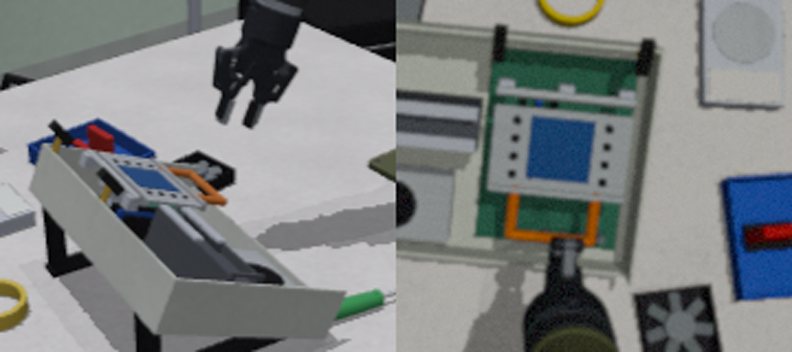

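```bash
python3 -m jog '[[0,0.003,0.02,-0.009,-0.003,0.005,50],[-0.001,0.005,0.04,-0.009,-0.003,0.005,50],[-0.001,0.005,0.06,-0.009,-0.003,0.005,50],[-0.001,0.005,0.075,-0.009,-0.003,0.005,50],[-0.001,0.005,0.08,-0.009,-0.003,0.005,50]]'
python3 - <<'E'
from br import *
a,w,tc=rel(P["B"],RT); print(a.round(4),w.round(4),tc.round(4))
s1,t1=cams()
im=np.hstack([s1["color"][130:230,230:350],t1["color"][180:280,260:380]])[:,:,::-1]
cv2.imwrite("pics/p.png",cv2.resize(im,None,fx=3.3,fy=3.3,interpolation=cv2.INTER_CUBIC))
E
```

```text
clock: 19.72
ee_pos: [0.4548, -0.0791, 0.1164]
tool_rot: [0.724, 0.658, 0.14, 0.155]
ft_force: [-0.2, -0.5, 0.5]
opening: 0.0426
[ 0.0034 -0.0051  0.0377] [ 0.0021  0.0029 -0.0054] [ 0.4658 -0.0768  0.0799]
```

View pics/p.png

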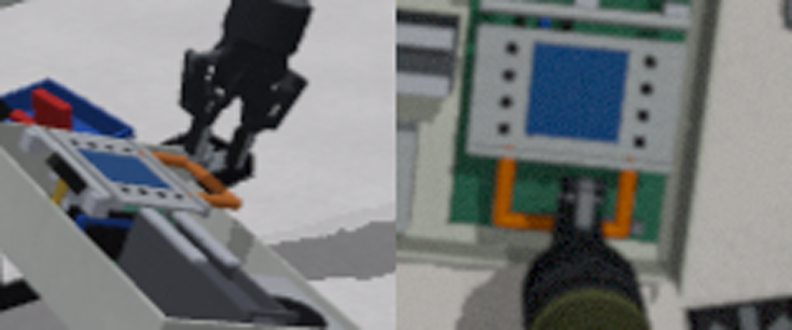

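```bash
python3 -m jog '[[0.001,-0.001,0.01,0,0,0,50],[0.001,-0.002,0.02,0,0,0,50],[0.001,-0.002,0.028,0,0,0,50],[0.001,-0.002,0.036,0,0,0,50],[0.001,-0.002,0.036,0,0,0,50]]'
python3 - <<'E'
from br import *
a,w,tc=rel(P["B"],RT); print(a.round(4),w.round(4),tc.round(4))
s1,t1=cams()
im=np.hstack([s1["color"][130:230,230:350],t1["color"][180:280,260:380]])[:,:,::-1]
cv2.imwrite("pics/q.png",cv2.resize(im,None,fx=3.3,fy=3.3,interpolation=cv2.INTER_CUBIC))
E
```

```text
clock: 20.23
ee_pos: [0.4672, -0.0785, 0.0841]
tool_rot: [0.723, 0.658, 0.141, 0.155]
ft_force: [-0.1, 0.5, -0.6]
opening: 0.0428
[ 0.0016 -0.0031  0.0032] [ 0.0037  0.0024 -0.0041] [ 0.4658 -0.0768  0.0799]
```

View pics/q.png

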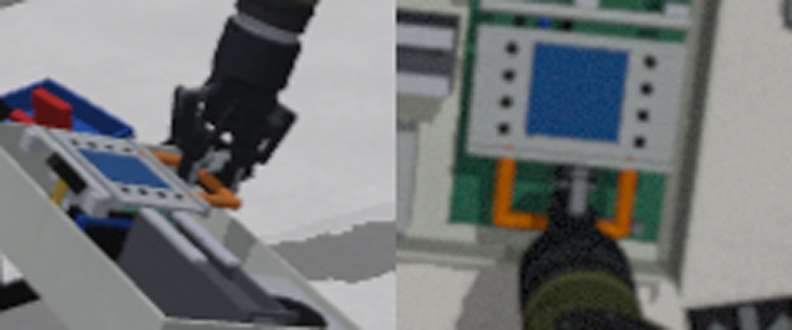

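```bash
python3 -m jog '[[0,-0.002,0.002,0,0,0,35],[0,-0.002,0.002,0,0,0,20],[0,-0.002,0.002,0,0,0,4],[0,-0.002,0.002,0,0,0,4],[0,-0.002,0.002,0,0,0,4]]' 25
```

```text
clock: 20.75
ee_pos: [0.4652, -0.0778, 0.0815]
tool_rot: [0.723, 0.658, 0.141, 0.155]
ft_force: [-4.3, 0.2, 5.2]
opening: 0.011
```

```bash
python3 -m jog '[[0,0,0,0,0,0,4],[0,0,0,0,0,0,4],[0,0,0,0,0,0,4],[0,0,0,0,0,0,4],[0,0,0,0,0,0,4]]' 25
python3 - <<'E'
from br import *
a,w,tc=rel(P["B"],RT); print(a.round(4),w.round(4),tc.round(4),state())
s1,t1=cams()
im=np.hstack([s1["color"][130:230,230:350],t1["color"][180:280,260:380]])[:,:,::-1]
cv2.imwrite("pics/r.png",cv2.resize(im,None,fx=3.3,fy=3.3,interpolation=cv2.INTER_CUBIC))
E
```

```text
clock: 21.17
ee_pos: [0.4652, -0.0778, 0.0815]
tool_rot: [0.723, 0.658, 0.141, 0.155]
ft_force: [-3.9, -0.3, 6.2]
opening: 0.0108
[ 0.0011 -0.0001  0.0017] [ 0.0035  0.0023 -0.0036] [ 0.4658 -0.0768  0.0799] {'clock': 21.1667, 'joint_positions': array([-0.19322395,  0.07256679, -0.95832174,  0.11933452,  0.04036206,
        1.47926218]), 'qd': array([ 0.00041893, -0.00127474,  0.00049293,  0.00033158,  0.00121327,
       -0.00024346]), 'joint_efforts': array([  0.49500223, -22.26809442,  20.43280005,  -4.06605586,
         0.30981554,  -0.15244028]), 'ee_pos': array([ 0.46517049, -0.07784399,  0.08149488]), 'tool_rot': array([0.72281084, 0.65848331, 0.14093195, 0.15518505]), 'ft_force': array([-3.85025564, -0.26750046,  6.2157004 ]), 'moment': array([-0.0173847 ,  0.54854058, -0.21650647]), 'opening': 0.010842855312560165}
```

View pics/r.png

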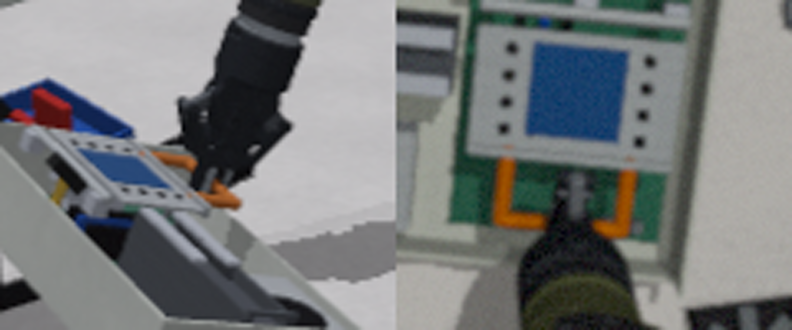

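```bash
cat > arc.py <<'E'
import sys,numpy as np
th=[float(a) for a in sys.argv[1:]]
f=lambda t:np.array([.16*(1-np.cos(t)),-.16*np.sin(t)])
for t in th[1:]: print(t,(f(t)-f(th[0])).round(4))
E
python3 arc.py 0 .04 .09 .15 .21 .28; python3 -m jog '[[0,0.0001,-0.0064,0,0,0,4],[0,0.0006,-0.0144,0,0,0,4],[0,0.0018,-0.0239,0,0,0,4],[0,0.0035,-0.0334,0,0,0,4],[0,0.0062,-0.0442,0,0,0,4]]'; python3 arc.py .28 .35 .42 .49 .56 .63
```

```text
0.04 [ 0.0001 -0.0064]
0.09 [ 0.0006 -0.0144]
0.15 [ 0.0018 -0.0239]
0.21 [ 0.0035 -0.0334]
0.28 [ 0.0062 -0.0442]
clock: 21.68
ee_pos: [0.4525, -0.0764, 0.1243]
tool_rot: [0.723, 0.659, 0.141, 0.155]
ft_force: [3.7, 0.3, -3.0]
opening: 0.0112
0.35 [ 0.0035 -0.0106]
0.42 [ 0.0077 -0.021 ]
0.49 [ 0.0126 -0.0311]
0.56 [ 0.0182 -0.0408]
0.63 [ 0.0245 -0.05  ]
```

```bash
python3 -m jog '[[0,0.0035,-0.0106,0,0,0,4],[0,0.0077,-0.021,0,0,0,4],[0,0.0126,-0.0311,0,0,0,4],[0,0.0182,-0.0408,0,0,0,4],[0,0.0245,-0.05,0,0,0,4]]'; python3 arc.py .63 .70 .77 .84 .91 .98
```

```text
clock: 22.1
ee_pos: [0.4526, -0.0764, 0.179]
tool_rot: [0.723, 0.659, 0.14, 0.154]
ft_force: [0.1, 0.1, -3.8]
opening: 0.0111
0.7 [ 0.0069 -0.0088]
0.77 [ 0.0144 -0.0171]
0.84 [ 0.0225 -0.0249]
0.91 [ 0.0311 -0.0321]
0.98 [ 0.0402 -0.0386]
```

```bash
python3 -m jog '[[0,0.0069,-0.0088,0,0,0,4],[0,0.0144,-0.0171,0,0,0,4],[0,0.0225,-0.0249,0,0,0,4],[0,0.0311,-0.0321,0,0,0,4],[0,0.0402,-0.0386,0,0,0,4]]'; python3 arc.py .98 1.05 1.12 1.19 1.26 1.33
python3 - <<'E'
from br import *
s1,t1=cams()
im=np.hstack([s1["color"][100:220,200:340],t1["color"][160:280,240:380]])[:,:,::-1]
cv2.imwrite("pics/u.png",cv2.resize(im,None,fx=2.8,fy=2.8,interpolation=cv2.INTER_CUBIC))
E
```

```text
clock: 22.52
ee_pos: [0.4688, -0.0783, 0.2278]
tool_rot: [0.724, 0.659, 0.136, 0.15]
ft_force: [-15.3, -1.2, 4.7]
opening: 0.0109
1.05 [ 0.0095 -0.0059]
1.12 [ 0.0194 -0.0111]
1.19 [ 0.0297 -0.0157]
1.26 [ 0.0402 -0.0195]
1.33 [ 0.051  -0.0225]
```

View pics/u.png

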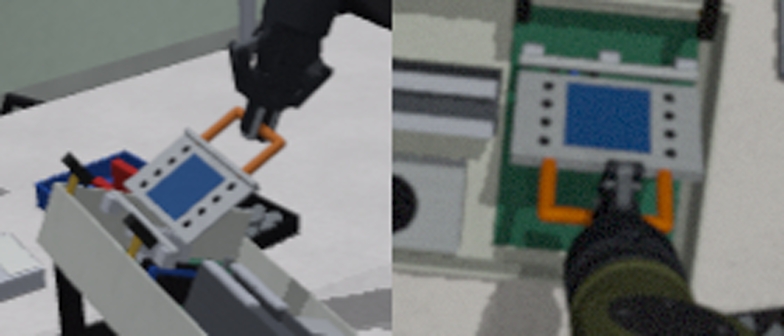

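```bash
python3 -m jog '[[0,0.0085,-0.0075,0,0,0,4],[0,0.0184,-0.0127,0,0,0,4],[0,0.0287,-0.0173,0,0,0,4],[0,0.0392,-0.0211,0,0,0,4],[0,0.05,-0.0241,0,0,0,4]]'; python3 arc.py 1.33 1.4 1.47 1.54 1.61 1.68
```

```text
clock: 23.03
ee_pos: [0.5081, -0.0826, 0.2735]
tool_rot: [0.724, 0.658, 0.138, 0.154]
ft_force: [-6.4, -2.5, 2.2]
opening: 0.011
1.4 [ 0.011  -0.0023]
1.47 [ 0.0221 -0.0038]
1.54 [ 0.0332 -0.0045]
1.61 [ 0.0444 -0.0045]
1.68 [ 0.0556 -0.0037]
```

```bash
python3 -m jog '[[0,0.011,-0.0023,0,0,0,4],[0,0.0221,-0.0038,0,0,0,4],[0,0.0332,-0.0045,0,0,0,4],[0,0.0444,-0.0045,0,0,0,4],[0,0.0556,-0.0037,0,0,0,4]]'; python3 arc.py 1.68 1.74 1.80 1.86 1.92 1.98
```

```text
clock: 23.45
ee_pos: [0.5588, -0.0881, 0.2999]
tool_rot: [0.724, 0.658, 0.139, 0.155]
ft_force: [-4.0, -4.4, 3.6]
opening: 0.0109
1.74 [0.0095 0.0013]
1.8 [0.0189 0.0032]
1.86 [0.0282 0.0057]
1.92 [0.0373 0.0087]
1.98 [0.0462 0.0123]
```

```bash
python3 -m jog '[[0,0.0095,0.0013,0,0,0,4],[0,0.0189,0.0032,0,0,0,4],[0,0.0282,0.0057,0,0,0,4],[0,0.0373,0.0087,0,0,0,4],[0,0.0462,0.0123,0,0,0,4]]'; python3 arc.py 1.98 2.03 2.08 2.13 2.18 2.23
python3 - <<'E'
from br import *
s1,t1=cams()
im=np.hstack([s1["color"][80:220,200:340],t1["color"][140:280,240:380]])[:,:,::-1]
cv2.imwrite("pics/w.png",cv2.resize(im,None,fx=2.8,fy=2.8,interpolation=cv2.INTER_CUBIC))
E
```

```text
clock: 23.87
ee_pos: [0.6064, -0.093, 0.3079]
tool_rot: [0.724, 0.658, 0.139, 0.156]
ft_force: [-2.6, -7.9, 3.9]
opening: 0.0109
2.03 [0.0073 0.0034]
2.08 [0.0143 0.0071]
2.13 [0.0212 0.0112]
2.18 [0.0279 0.0156]
2.23 [0.0343 0.0203]
```

View pics/w.png

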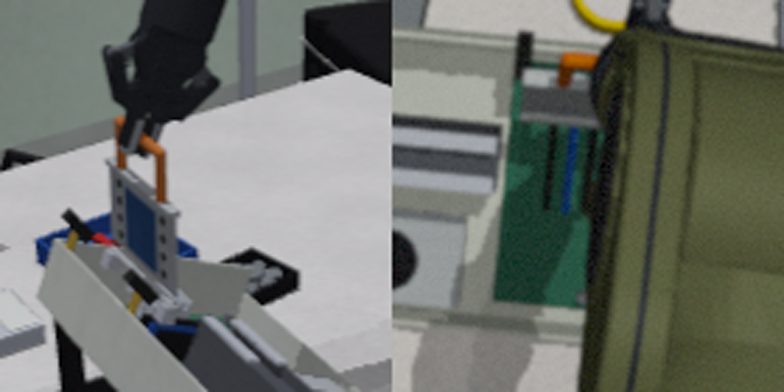

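```bash
python3 -m jog '[[-0.0005,0.0073,0.0034,0,0,0,4],[-0.001,0.0143,0.0071,0,0,0,4],[-0.0015,0.0212,0.0112,0,0,0,4],[-0.002,0.0279,0.0156,0,0,0,4],[-0.0025,0.0343,0.0203,0,0,0,4]]'; python3 arc.py 2.23 2.26 2.29 2.32 2.35 2.38
```

```text
clock: 24.38
ee_pos: [0.6466, -0.0974, 0.3027]
tool_rot: [0.723, 0.658, 0.14, 0.155]
ft_force: [-1.6, -3.3, 1.2]
opening: 0.0111
2.26 [0.0037 0.003 ]
2.29 [0.0074 0.0061]
2.32 [0.011  0.0093]
2.35 [0.0144 0.0126]
2.38 [0.0178 0.0161]
```

```bash
python3 -m jog '[[-0.0005,0.0037,0.003,0,0,0,4],[-0.001,0.0074,0.0061,0,0,0,4],[-0.001,0.011,0.0093,0,0,0,4],[-0.001,0.0144,0.0126,0,0,0,4],[-0.001,0.0178,0.0161,0,0,0,4]]'; python3 arc.py 2.38 2.41 2.44 2.47 2.50 2.53
```

```text
clock: 24.8
ee_pos: [0.669, -0.0999, 0.2953]
tool_rot: [0.723, 0.659, 0.141, 0.155]
ft_force: [-1.1, -2.5, -0.2]
opening: 0.011
2.41 [0.0033 0.0035]
2.44 [0.0064 0.0071]
2.47 [0.0095 0.0109]
2.5 [0.0124 0.0147]
2.53 [0.0152 0.0185]
```

```bash
python3 -m jog '[[0,0.0032,0.0036,0,0,0,4],[0,0.0063,0.0072,0,0,0,4],[0,0.0093,0.0109,0,0,0,4],[0,0.0123,0.0148,0,0,0,4],[0,0.0151,0.0187,0,0,0,4]]'; python3 arc.py 2.38 2.41 2.44 2.47 2.50 2.53;python3 arc.py 2.53 2.55 2.57 2.58 2.59
```

```text
clock: 25.22
ee_pos: [0.6907, -0.1023, 0.2847]
tool_rot: [0.723, 0.659, 0.141, 0.155]
ft_force: [-0.8, -2.3, -0.9]
opening: 0.0109
2.41 [0.0033 0.0035]
2.44 [0.0064 0.0071]
2.47 [0.0095 0.0109]
2.5 [0.0124 0.0147]
2.53 [0.0152 0.0185]
2.55 [0.0018 0.0026]
2.57 [0.0036 0.0053]
2.58 [0.0044 0.0067]
2.59 [0.0053 0.008 ]
```

```bash
python3 -m jog '[[0,0.0009,0.0013,0,0,0,4],[0,0.0018,0.0026,0,0,0,4],[0,0.0027,0.004,0,0,0,4],[0,0.0036,0.0053,0,0,0,4],[0,0.0044,0.0067,0,0,0,4]]'; python3 arc.py 2.58 2.60 2.62 2.64
python3 - <<'E'
from br import *
s1,t1=cams()
im=np.hstack([s1["color"][80:220,200:340],t1["color"][140:280,240:380]])[:,:,::-1]
cv2.imwrite("pics/x.png",cv2.resize(im,None,fx=2.8,fy=2.8,interpolation=cv2.INTER_CUBIC))
E
```

```text
clock: 25.63
ee_pos: [0.6971, -0.1029, 0.2808]
tool_rot: [0.723, 0.659, 0.141, 0.155]
ft_force: [-0.6, -3.9, 0.4]
opening: 0.011
2.6 [0.0017 0.0027]
2.62 [0.0033 0.0055]
2.64 [0.0049 0.0083]
```

View pics/x.png

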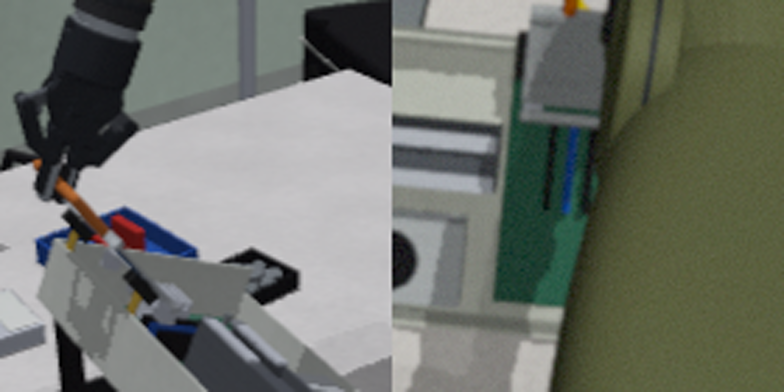

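```bash
python3 -m jog '[[0,0.0006,0.001,0,0,0,4],[0,0.0012,0.002,0,0,0,4],[0,0.0017,0.0027,0,0,0,4],[0,0.0025,0.004,0,0,0,4],[0,0.0033,0.0055,0,0,0,4]]'; python3 -c "
from h import *;print(state()['ft_force'],state()['moment'])"
```

```text
clock: 26.15
ee_pos: [0.6976, -0.103, 0.2801]
tool_rot: [0.723, 0.659, 0.14, 0.154]
ft_force: [-35.1, -0.2, 30.9]
opening: 0.0111
[-35.10743258  -0.23174202  30.92319763] [-0.02039548  4.25866684 -0.31590418]
```

The plate is on the stop: 47 N built up within 1 mm. I'll back off the overshoot, open and check.

```bash
python3 -m jog '[[0,-0.0013,-0.002,0,0,0,4],[0,-0.0025,-0.004,0,0,0,4],[0,-0.0025,-0.004,0,0,0,4],[0,-0.0025,-0.004,0,0,0,15],[0,-0.0025,-0.004,0,0,0,40]]'
python3 -m jog '[[0,0,0,0,0,0,45],[0,0,0,0,0,0,45],[0,0,0,0,0,0,45],[0,0,0,0,0,0,45],[0,0,0,0,0,0,45]]'
python3 - <<'E'
from br import *
s1,t1=cams()
cv2.imwrite("pics/y.png",cv2.resize(s1["color"][100:220,190:350,::-1],None,fx=5,fy=5,interpolation=cv2.INTER_CUBIC))
E
```

```text
clock: 26.57
ee_pos: [0.6988, -0.1019, 0.2796]
tool_rot: [0.722, 0.659, 0.142, 0.154]
ft_force: [0.9, 0.3, -0.6]
opening: 0.0234
clock: 26.98
ee_pos: [0.6985, -0.1027, 0.2794]
tool_rot: [0.723, 0.659, 0.141, 0.155]
ft_force: [0.5, 0.6, 0.5]
opening: 0.0382
```

View pics/y.png

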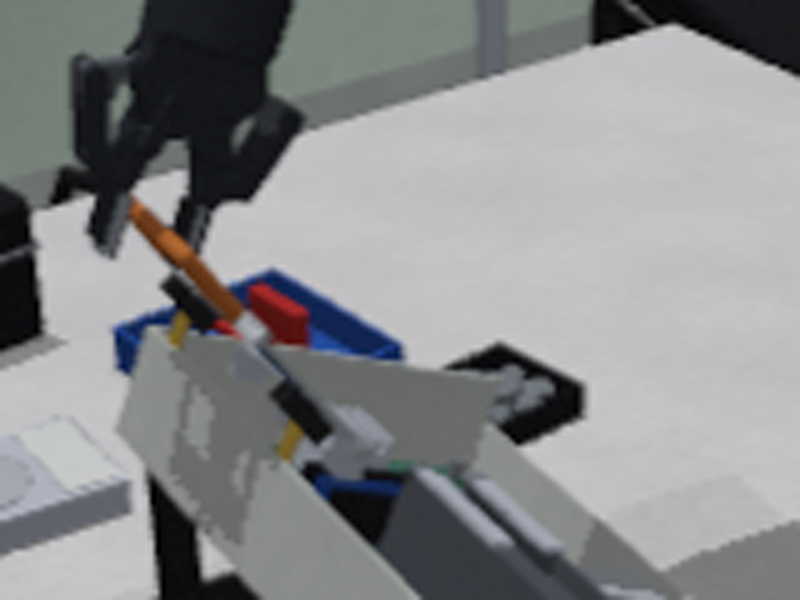

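The fingers are open around the bar (crop (180,240)) and the plate leans on the black pads. I'll retract along the tool axis.

```bash
python3 -m jog '[[0,0,-0.008,0,0,0,45],[0,0,-0.02,0,0,0,45],[0,0,-0.04,0,0,0,45],[0,0,-0.07,0,0,0,45],[0,0,-0.1,0,0,0,45]]'
python3 -m jog '[[0,-0.02,-0.03,0,0,0,45],[0,-0.05,-0.05,0,0,0,45],[0,-0.08,-0.06,0,0,0,45],[0,-0.1,-0.06,0,0,0,45],[0,-0.1,-0.06,0,0,0,45]]'
python3 - <<'E'
from br import *
s1,t1=cams(); pickle.dump((s1,t1),open("ct3.pkl","wb"))
cv2.imwrite("pics/z1.png",cv2.resize(s1["color"][100:220,190:350,::-1],None,fx=5,fy=5,interpolation=cv2.INTER_CUBIC))
cv2.imwrite("pics/z2.png",t1["color"][:,:,::-1])
print(state()["joint_positions"].round(2))
E
```

```text
clock: 27.5
ee_pos: [0.6564, -0.0989, 0.3721]
tool_rot: [0.723, 0.659, 0.141, 0.155]
ft_force: [0.4, 0.4, 0.1]
opening: 0.0386
clock: 27.92
ee_pos: [0.5375, -0.0877, 0.3852]
tool_rot: [0.723, 0.659, 0.141, 0.155]
ft_force: [-0.5, 0.4, -0.9]
opening: 0.0381
[-0.18 -0.04 -0.19  1.    0.04  1.49]
```

View pics/z1.png

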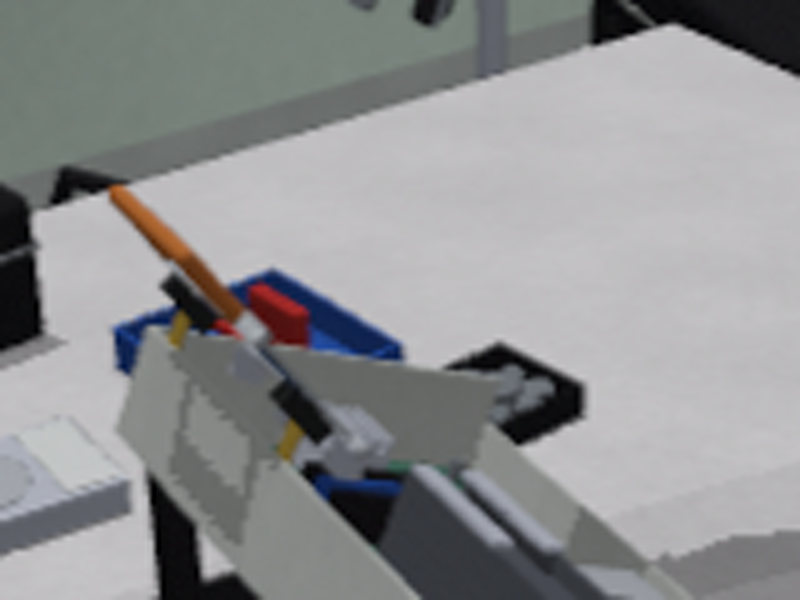

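View pics/z2.png

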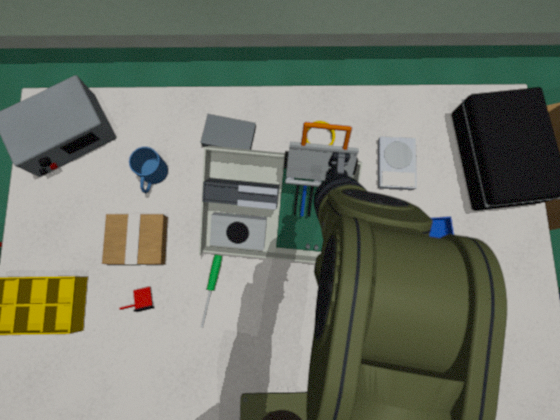

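Run:
```python
from br import *
s3,t3=pickle.load(open("ct3.pkl","rb"))
for th in (2.50,2.566): print(th,proj(s3,bar(th)).round(1),proj(t3,bar(th)).round(1))
s2,t2=pickle.load(open("ct2.pkl","rb"))
hsv=cv2.cvtColor(t2["color"],cv2.COLOR_RGB2HSV); m=((hsv[...,0]<8)|(hsv[...,0]>172))&(hsv[...,1]>150)&(hsv[...,2]>60); m[:, :380]=0;m[:,460:]=0;m[:220]=0;m[280:]=0
yy,xx=np.nonzero(m); print(xx.min(),xx.max(),yy.min(),yy.max())
a=onz(t2,(xx.min()+13,246.5),.079); print("grip",a, a[:2]-[.464,-.381])
```

```text
2.5 [[222.7 142.5]] [[325.3 129. ]]
2.566 [[219.8 145.1]] [[325.1 125.9]]
401 440 242 248
grip [ 0.45933719 -0.34035657  0.079     ] [-0.00466281  0.04064343]
```

```bash
python3 -c "
from workcell import finish_job; print(finish_job())"
```

```text
the job is handed in; nothing more can be done
None
```

I finished the task and handed it in at about 28 s of the 64 s. The job gives no verdict, so the results below come from my own checks.

**Clamp:** I slid the red clamp about 80 mm to the slot's mouth, lifted it out and set it down upright in the blue tray. The last picture shows it standing there. Its grip point is about 25–40 mm from the tray's middle along y (limit 78) and about 56 mm high (limit 65). That height comes from the wrist position at touchdown and the clamp's stated size.

**Drive plate:** I swung the plate over by its bar and lowered it at about 0.2–0.4 rad/s onto the rear stop. I felt contact (47 N at the wrist), backed off, opened the fingers and retracted. In the last pictures the bar is at top (326,127) and scene (219,143). The model puts it at (325,126) and (220,145) for 2.566 rad, so it looks fully seated.

**Disagreements:**
- **Tray position:** two estimates differed by about 10–15 mm along y. The grip-point offset above has the same uncertainty.
- **Bystanders:** none appeared to have moved. I judged this by eye from the last top and scene pictures, and did not measure it. In the last top view the arm hides the fan and most of the tray, but both show in the scene view.

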